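# Pin and clip the last jack

## Robot

A 7-joint arm with a two-finger parallel gripper is mounted at the origin on the work surface. World frame = base frame: x ahead of the robot, y to its left, z up, the work surface at z = 0. Lengths are in m, angles in rad, forces in N, time in s.
With the tool pointing down it reaches from about 0.4 to 0.85 m from the base axis. Payload 4.5 kg.
Tool frame: the origin (TCP) lies between the finger pads; the fingertips stand 19 mm ahead of it and the grasp point (between the pads) is the TCP (r.nose_length is the distance from the TCP to the fingertips, in m); z points along the fingers, x is the direction in which the jaws open and shut, and the axes are right-handed (so a half turn about z gives the same grasp; the last joint's range is limited). The gripper opens to 88 mm and grips with 3 to 60 N. Pads are 18 mm wide; open, the fingers measure 123 mm over their backs; the gripper's body (75 mm by 187 mm) begins 45 mm behind the grasp point.
Start: joints at [1.188, 0.689, -0.195, 1.565, 0.157, 0.902, -0.215], TCP at [0.253, -0.572, 0.258] pointing down, gripper open.
Joint ranges: [-3.01, 3.01], [-0.46, 2.08], [-1.47, 1.51], [0.13, 2.56], [-1, 4.14], [0.04, 2.09], [-2.66, 2.66]. Speed limits (rad/s): [2.57, 2.57, 3.14, 3.14, 3.14, 3.14, 3.14].

## Interface

Orientations are given as a unit quaternion [x, y, z, w].
In Python, from plant import get_state, vision, r gives the robot as it stands.
- The arm moves only by the tool play_rows, never from a script. Its argument "deltas" is a list that holds one entry, the list of rows, each a list of 7 numbers: the gripper command: -1 is fully open, 1 is shut, values between are in proportion, then the shift along the tool's x, y, z normalised to -1 to 1, where 1 is 300 mm, then the turn, a rotation vector about the tool's x, y, z normalised to -1 to 1, where 1 is pi rad. A call has 1 to 5 rows; each row is the pose to reach, as a shift and turn from the pose measured when the call began, along the tool's axes at that moment, turning the shorter way round; what a row does not reach only later rows make up. A row lasts 1/8 s, in which the tool goes at most 62.5 mm and 10.7 degrees, less where a joint would pass 70% of its speed; a pose out of reach is approached as far as the arm can. A call with a number of a shift or a turn outside -1 to 1 is refused whole. A call with a gripper value outside its range is refused whole. The fingers move at their own pace and stop on an object; "force" is the grip in N (left out, the last holds). Time passes only in rows, so rows that repeat a pose let the fingers close. It gives the time, the measured TCP pose, the force and the opening at its end, in the units of the state.
- get_state(): the state, without advancing time (a new reading comes with each control period).
- vision.snapshot(name): name is "scene" or "top" or "wrist"; returns the picture (420x560x3 uint8, red, green, blue); there is no depth.
- vision.camera_model(name): a dict with "vfov" (degrees; the focal length in pixels is half the picture's height over the tangent of half this angle, whatever the lens; pixels are square), "cx", "cy" (the principal point, pixels), "world_to_cam" (4x4, takes a point from world to camera coordinates). Camera axes: x right, y up, looking along -z (the intrinsics and any distortion apply to the point x, -y, -z); pixel columns grow to the right and rows downward; lengths in m; the calibration is good to about 2 mm. A picture is of the moment at which its call begins: read the wrist's pose just before it. camera_model takes no time and is no camera call; for the wrist camera it gives the pose at the moment of the call.
- r.finish_job(): hands the job in, once; it reports no verdict.
The state is a dict: "clock": time; "q": joint angles; "qd": joint speeds; "joint_torque": joint torques, N m; "tool_pos": TCP position; "eef_rot": TCP orientation; "contact_force": force on the tool from outside, world axes, zero at the start; "moment": the same for the moment, N m; "opening": opening from 0.0 (shut) to 1.0 (fully open).
Only numpy, scipy, OpenCV 4.12 (cv2) and the standard library are available. Lean on these libraries where they do the work, as an engineer would, in place of code of your own. Each camera call takes 0.05 s, during which the arm holds its last target.

## Task

The pivot pin of the green last jack has worked out of its fork. Gently push the pin fully home by its red head, then take the hairpin clip from its wooden stand and slide its straight leg through the hole in the pin until the clip is fully home, with its loop on the shank and its sprung leg closed round it. Do not force anything, leave the clip in place, and leave the boot, tin, swatch book and stand where they are.

Things in the scene. Friction and masses are not known exactly. Their poses are not given: they have to be found in the camera images.
- jack: Green bench stand for shoe lasts, fixed. Origin on the bench under the pivot pin, midway between the fork cheeks; z up. The level pin lies along y, its axis 85 mm high. Base plate x -60 to +300, |y| to 65, 14 mm high. Fork cheeks |x| to 25, |y| 18 to 32, tops 106 mm high. A wooden last lies sole up at x +60 to +295, |y| to 50, top 106 mm high. Nothing on it is higher.
- pin (a joint): How far the pivot pin is drawn out of the fork along the jack's -y, in m: 0 is fully home against a hard stop; it starts 0.014 to 0.024 out. It slides with about 4 N friction when its red head is pushed along +y, and stays where it is left. While it is out, the cross hole is hidden inside the +y cheek.
- pin_head (a point): Centre of the outer (-y) flat face of the pin's red head, on the pin axis; moves with the pin. The head is a disc 36 mm across, 12 mm thick. Axes parallel to the jack's.
- pin_hole (a point): Point on the pin axis at the middle of the cross hole; moves with the pin; axes parallel to the jack's. Pin home: at jack y +44 mm, 12 mm clear of the +y cheek. The steel shank here is round, 26 mm thick; the 8.2 mm square hole goes right through it, square to the axis. The hole's roll about the axis is NOT shown here: see shank_end.
- shank_end (a point): Middle of the shank's free end (+y), 14 mm past the hole. The shank's steel end can roll in the pin and starts rolled an unmeasured 21 to 54 degrees, so the hole's upper mouth sits 4.5 to 10.5 mm to the jack's +x side of the crown and 1 to 5.5 mm lower. It rolls stiffly (0.03 N m, 57 degrees that way to 3 past upright); a leg caught in the mouth can swing it. Any roll is fine at the end.
- clip: Loose hairpin clip of 6 mm steel wire with an orange grip. Origin: middle of the eye, where the shank's centre lies when the clip is home. z up along the straight leg, x from straight to sprung leg. Straight leg at x = y = 0. The loop's underside is 13 mm above the origin. The sprung leg's inward bend (z -10.5 mm) must spread 4 mm to pass the shank: about 3 to 10 N of push, then it snaps in below.
- clip_tip (a point): Round tip of the clip's straight leg, 33 mm below the clip's origin. The sprung leg is shorter: its tip is at clip x +17, z -27.5 mm.
- clip_grip (a point): Place to pinch the orange grip, straight above the straight leg, 51 mm above the clip's origin. The grip is 12 mm thick along clip y (pinch across it), spans clip x -18 to +28 and z +27 to +67 mm; below it is bare wire.
- sprung_leg (a joint): Spread of the clip's sprung leg in rad: 0 relaxed, growing outwards, about 0.1 as it passes the shank, under 0.03 when it has closed round it.
- stand: Fixed wooden block 70 x 46 x 64 mm (z), origin in the middle of its underside. The clip hangs upright by its grip's underside in a slot open to the top, x -13 to +24, 9 mm wide; clip axes parallel to the stand's, clip origin 37 mm above the stand's. Lift the clip 65 mm to clear it.
- tin: Closed eyelet tin, 70 mm across, 32 mm high, origin under its centre. Leave alone.
- boot: Brown leather sample boot, 275 mm long, 100 mm wide, 165 mm high, toe along its x, origin under the heel end. Leave alone.
- swatch_book: Thick book of leather swatches, 160 x 220 x 50 mm, origin in the middle of its underside. Leave alone.
Things that resemble listed ones, but are neither listed nor needed, are in the scene too. There is more than one size of the clip; the job needs the middle-sized.

How it is judged:
By the outcome, as a careful person would: the job done as asked, in the order asked, and still so for the second after the job is handed in, with the robot touching nothing.
It also fails if it takes over 69 s, if anything falls off the work surface, if the arm or the gripper's body presses on something with over 40 N, if the wrist force passes 120 N, or if a joint passes its speed limit or range.

## Working session

There is one attempt and no reset: what is moved stays moved. The work goes in short steps, Python scripts to look and compute and a tool call to move; the robot and the scene stay as the last step left them, time stands still between calls to the robot, and variables do not carry over. Pictures are saved under pics/ and viewed, and the job is handed in when it is done.

Besides the shell and the picture viewer there is one more tool, called after ">>>" as name(argument=value, ...), one argument or row to a line, values as JSON. play_rows: Moves the arm, as the interface text tells. Scaled input: -1 to 1 covers 300 mm each way for a shift and pi rad each way for a turn. Its arguments: {"type":"object","properties":{"deltas":{"type":"array"},"force":{"type":"number"}},"required":["deltas"]}

```bash
ls; mkdir -p pics; cat > h.py <<'E'
import numpy as np,cv2
from plant import get_state,vision,r
from scipy.spatial.transform import Rotation as R
def save(name,fn):
    im=vision.snapshot(name); cv2.imwrite('pics/'+fn,im[:,:,::-1]); return im
E
python3 - <<'E'
from h import *
for n in ['scene','top','wrist']:
    m=vision.camera_model(n); save(n,n+'0.png'); print(n,{k:(np.round(v,4).tolist() if not isinstance(v,str) else v) for k,v in m.items()})
s=get_state();print({k:np.round(v,3).tolist() for k,v in s.items()})
E
```

```text
pics
scene {'vfov': 43.9837, 'cx': 285.6907, 'cy': 211.1776, 'world_to_cam': [[0.3095, 0.9509, 0.0094, -0.1854], [-0.6044, 0.1891, 0.7739, 0.2562], [0.7341, -0.2452, 0.6332, -1.7266], [0.0, 0.0, 0.0, 1.0]]}
top {'vfov': 43.7336, 'cx': 273.8418, 'cy': 203.7442, 'world_to_cam': [[0.0242, -0.9995, 0.0192, -0.0177], [0.9967, 0.0256, 0.0773, -0.536], [-0.0777, 0.0173, 0.9968, -1.6325], [0.0, 0.0, 0.0, 1.0]]}
wrist {'vfov': 63.2317, 'cx': 281.0558, 'cy': 207.9605, 'world_to_cam': [[0.4052, -0.9142, -0.002, -0.6239], [0.8668, 0.3848, -0.3172, 0.0422], [0.2907, 0.1268, 0.9484, -0.3904], [0.0, 0.0, 0.0, 1.0]]}
{'clock': 0.15, 'q': [1.188, 0.69, -0.195, 1.566, 0.157, 0.903, -0.215], 'qd': [-0.0, -0.004, 0.0, -0.005, -0.0, 0.001, -0.001], 'joint_torque': [-0.002, -52.786, -1.268, -15.359, -0.052, 0.004, 0.0], 'tool_pos': [0.253, -0.571, 0.257], 'eef_rot': [0.838, -0.545, -0.001, -0.0], 'contact_force': [0.132, -0.455, -0.359], 'moment': [-0.016, -0.013, -0.012], 'opening': 1.003}
```

View pics/scene0.png

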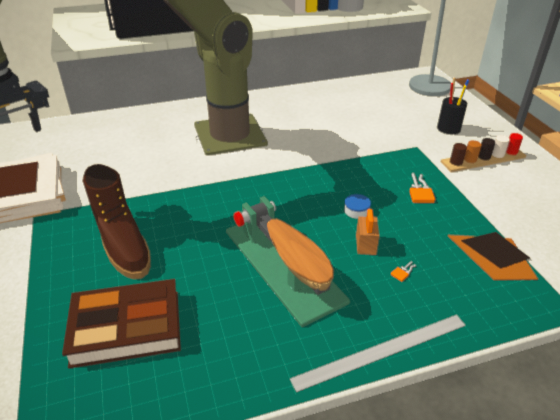

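View pics/top0.png

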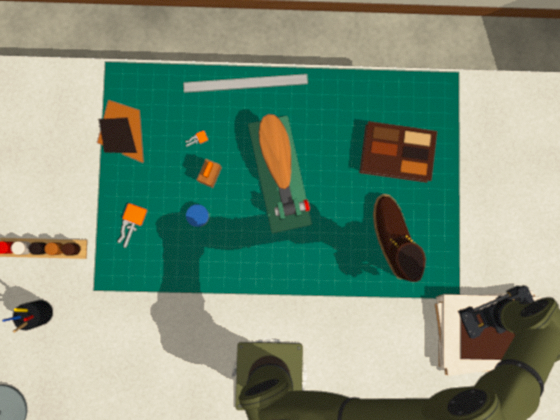

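View pics/wrist0.png

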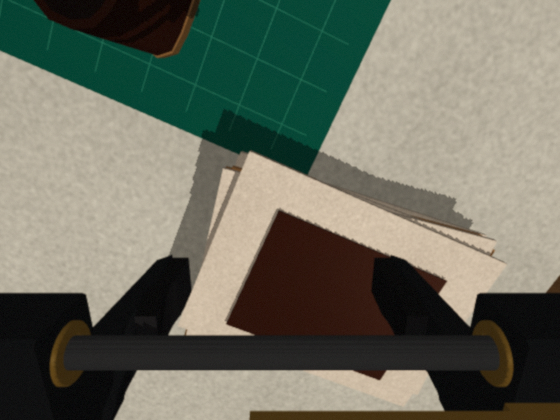

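```bash
python3 - <<'E'
import cv2
a=cv2.imread('pics/top0.png');b=cv2.imread('pics/scene0.png')
cv2.imwrite('pics/c1.png',cv2.resize(a[100:240,180:330],None,fx=5,fy=4.2857 if 0 else 5,interpolation=cv2.INTER_CUBIC)[:600+100])
c=b[180:330,215:415]; cv2.imwrite('pics/c2.png',cv2.resize(c,None,fx=4,fy=4,interpolation=cv2.INTER_CUBIC))
c=a[100:240,180:330]; cv2.imwrite('pics/c1.png',cv2.resize(c,None,fx=4,fy=4,interpolation=cv2.INTER_CUBIC))
E
```

```text
(no output)
```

View pics/c1.png

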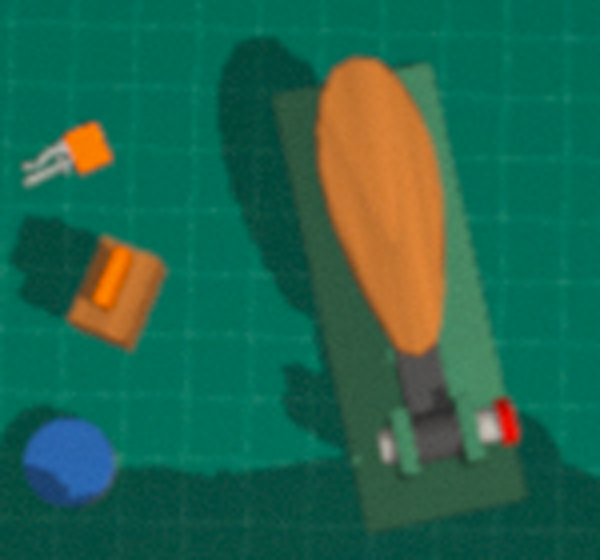

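View pics/c2.png

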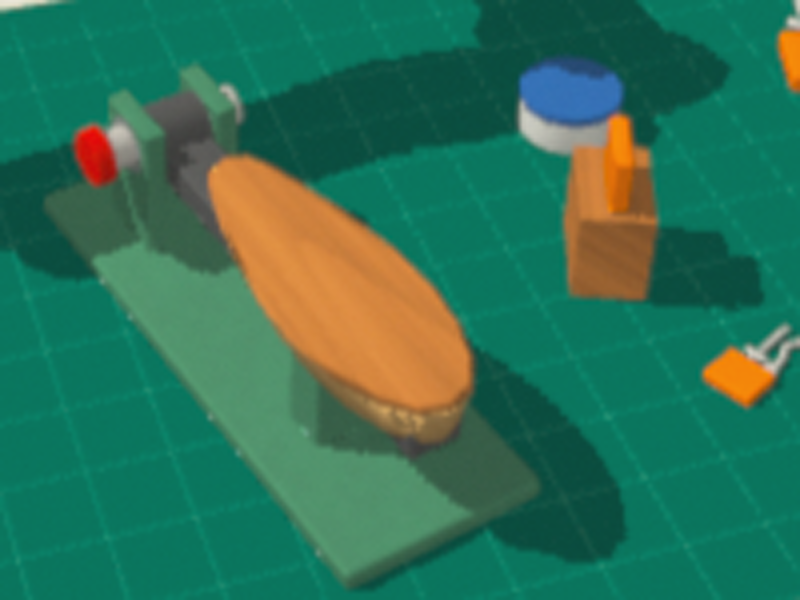

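```bash
cat >> h.py <<'E'
def proj(m,P):
    P=np.atleast_2d(P); T=np.array(m['world_to_cam']); c=P@T[:3,:3].T+T[:3,3]
    f=210/np.tan(np.radians(m['vfov'])/2)
    return np.c_[m['cx']+f*c[:,0]/-c[:,2], m['cy']-f*c[:,1]/-c[:,2]]
def ray(m,uv):
    T=np.array(m['world_to_cam']); f=210/np.tan(np.radians(m['vfov'])/2)
    d=np.array([(uv[0]-m['cx'])/f,-(uv[1]-m['cy'])/f,-1]); Rm=T[:3,:3]
    return -Rm.T@T[:3,3], Rm.T@d
def atz(m,uv,z):
    o,d=ray(m,uv); return o+d*(z-o[2])/d[2]
def place(p,L):
    c,s=np.cos(p[2]),np.sin(p[2]); L=np.atleast_2d(L)
    return np.c_[p[0]+c*L[:,0]-s*L[:,1], p[1]+s*L[:,0]+c*L[:,1], L[:,2]]
E
cat > fit.py <<'E'
from h import *
from scipy.optimize import least_squares
t=vision.camera_model('top');s=vision.camera_model('scene')
T=lambda u,v:(180+u/4-.4,100+v/4-.4)
S=lambda u,v:(215+u/4-.4,180+v/4-.4)
jl=[(.3,.065,.014),(.3,-.065,.014),(-.06,-.065,.014),(-.06,.065,.014)]
obs=[(t,jl[0],T(275,95)),(t,jl[1],T(432,63)),(t,jl[2],T(525,495)),(t,jl[3],T(370,530)),
(s,jl[2],S(45,205)),(s,jl[1],S(345,575)),(s,jl[0],S(540,487))]
def fit(obs,p0):
    f=lambda p:np.concatenate([(proj(m,place(p,l))[0]-uv) for m,l,uv in obs])
    o=least_squares(f,p0); return o.x,o.fun.reshape(-1,2)
p,res=fit(obs,[.5,0,.2]); print('jack',p,np.degrees(p[2]));print(res.round(1))
a=.035;b=.023
for sg in (1,):
    sl=[(a,b,.064),(a,-b,.064),(-a,-b,.064),(-a,b,.064)]
    ob=[(t,sl[0],T(107,235)),(t,sl[1],T(167,268)),(t,sl[2],T(132,352)),(t,sl[3],T(68,318)),
     (s,sl[3],S(572,147)),(s,sl[2],S(572,147))][:4]
    ps,res=fit(ob,[.6,.2,-.4]);print('stand',ps,np.degrees(ps[2]));print(res.round(1))
# scene check stand
print((proj(s,place(ps,sl+[(a,b,0),(a,-b,0)]))-[215,180])*4)
print((proj(s,place(ps,[(.005+.023,0,.104),(.005-.023,0,.104)]))-[215,180])*4, 'grip top ends scene crop')
print((proj(t,place(ps,[(.005+.023,0,.104),(.005-.023,0,.104)]))-[180,100])*4, 'grip top ends top crop')
print('heads d=0', (proj(t,place(p,[(0,-.05,.085),(0,.058,.085)]))-[180,100])*4)
E
python3 fit.py
```

```text
jack [ 0.51980167 -0.04795877  0.2363085 ] 13.539479951017665
[[-0.6 -0.9]
 [-0.3 -1.1]
 [ 0.6  0.3]
 [-0.7  0.2]
 [-1.1 -2.3]
 [-0.2  1.4]
 [ 0.3 -0.9]]
stand [ 0.62321296  0.19794246 -0.41064274] -23.528096162377203
[[ 1.   1.2]
 [-0.5 -0.8]
 [-1.5 -1.3]
 [ 1.   0.9]]
[[642.28303996 219.85237342]
 [565.29851332 214.42394963]
 [564.3067316  140.50593375]
 [638.0991634  145.53120291]
 [630.0146601  296.7797878 ]
 [555.47425984 291.33463072]]
[[610.70977694 158.84054513]
 [608.76498929 110.28796751]] grip top ends scene crop
[[127.4296315  250.9311637 ]
 [101.07509547 305.8845084 ]] grip top ends top crop
heads d=0 [[498.1370653  417.84450268]
 [359.20635445 447.54674197]]
```

```bash
cat >> h.py <<'E'
J=np.array([0.5198,-0.0480,0.2363])
def jw(x,y,z): return place(J,[(x,y,z)])[0]
def rows(pos,yawdeg,tilt=0,g=None):
    """tilt: rotate about jack y axis (world), deg, tool leaning to +x"""
    s=get_state(); R0=R.from_quat(s['eef_rot'])
    y=np.radians(yawdeg); Rt=R.from_matrix(np.array([[np.cos(y),np.sin(y),0],[np.sin(y),-np.cos(y),0],[0,0,-1.]]).T.T)
    if tilt:
        ax=np.array([-np.sin(J[2]),np.cos(J[2]),0]); Rt=R.from_rotvec(ax*np.radians(tilt))*Rt
    d=R0.inv().apply(np.array(pos)-s['tool_pos']); w=(R0.inv()*Rt).as_rotvec()
    print('pos',np.round(s['tool_pos'],4),'target',np.round(pos,4),'mm',np.round(np.linalg.norm(d)*1000,1),'deg',np.degrees(np.linalg.norm(w)).round(2))
    print('row',np.round(d/.3,4).tolist(),np.round(w/np.pi,4).tolist(),'F',np.round(s['contact_force'],2),'op',round(s['opening'],3),'t',round(s['clock'],2))
E
python3 - <<'E'
from h import *
YAW=np.degrees(J[2])-90
print(YAW); rows(jw(0,-.11,.22),YAW)
E
```

```text
-76.46100730105864
pos [ 0.2528 -0.5711  0.2571] target [ 0.5456 -0.1549  0.22  ] mm 510.2 deg 10.35
row [-0.8731, -1.4539, 0.1247] [0.0001, 0.0004, 0.0575] F [ 0.13 -0.45 -0.36] op 1.003 t 0.15
```

>>> play_rows(
  deltas=[
    [[1, -0.0873, -0.1454, 0.01, 0, 0, 0.01], [1, -0.175, -0.29, 0.02, 0, 0, 0.02], [1, -0.26, -0.436, 0.03, 0, 0, 0.03], [1, -0.35, -0.58, 0.03, 0, 0, 0.045], [1, -0.437, -0.727, 0.03, 0, 0, 0.0575]],
  ],
  force=20,
)

```text
clock: 0.78
tool_pos: [0.3998, -0.3614, 0.2481]
eef_rot: [0.785, -0.619, -0.001, -0.0]
contact_force: [0.9, -0.4, 0.5]
opening: 0.453
```

```bash
python3 - <<'E'
from h import *
rows(jw(0,-.11,.22),np.degrees(J[2])-90)
E
```

```text
pos [ 0.3998 -0.3614  0.2481] target [ 0.5456 -0.1549  0.22  ] mm 254.3 deg 0.14
row [-0.5562, -0.6327, 0.0942] [0.0002, 0.0005, -0.0005] F [ 0.93 -0.43  0.5 ] op 0.453 t 0.78
```

>>> play_rows(
  deltas=[
    [[1, -0.111, -0.126, 0.02, 0, 0, 0], [1, -0.222, -0.253, 0.04, 0, 0, 0], [1, -0.333, -0.38, 0.06, 0, 0, 0], [1, -0.445, -0.506, 0.08, 0, 0, 0], [1, -0.556, -0.633, 0.094, 0, 0, 0]],
  ],
)

```text
clock: 1.4
tool_pos: [0.5463, -0.1536, 0.2196]
eef_rot: [0.785, -0.619, -0.001, -0.0]
contact_force: [0.6, -0.8, -0.2]
opening: 0.01
```

```bash
python3 - <<'E'
from h import *
rows(jw(0,-.11,.22),np.degrees(J[2])-90)
m=vision.camera_model('wrist')
import pickle;pickle.dump(m,open('w1.pkl','wb'))
save('wrist','w1.png')
E
```

```text
pos [ 0.5463 -0.1536  0.2196] target [ 0.5456 -0.1549  0.22  ] mm 1.6 deg 0.15
row [0.0039, 0.0035, -0.0012] [0.0004, 0.0006, -0.0005] F [ 0.55 -0.81 -0.15] op 0.01 t 1.4
```

View pics/w1.png

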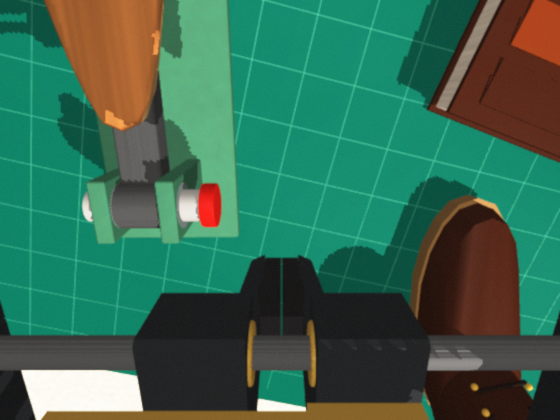

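```bash
python3 - <<'E'
import cv2
a=cv2.imread('pics/w1.png')
cv2.imwrite('pics/c3.png',cv2.resize(a[140:260,70:250],None,fx=4,fy=4,interpolation=cv2.INTER_CUBIC))
E
```

```text
(no output)
```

View pics/c3.png

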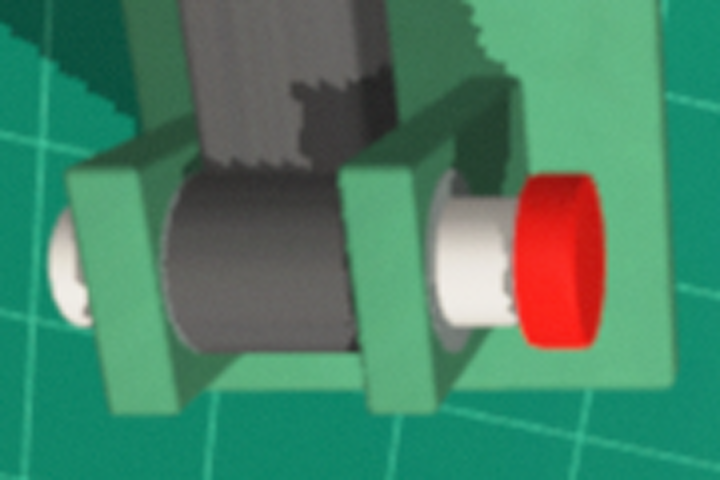

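```bash
cat > f2.py <<'E'
from h import *
import pickle
from scipy.optimize import least_squares
m=pickle.load(open('w1.pkl','rb'))
W=lambda u,v:(70+u/4-.4,140+v/4-.4)
ob=[((.025,.032),(67,170)),((.025,.018),(137,170)),((-.025,.018),(182,412)),((-.025,.032),(112,412)),
((.025,-.018),(340,168)),((.025,-.032),(412,168)),((-.025,-.032),(437,410)),((-.025,-.018),(372,412))]
L=np.array([(a[0],a[1],.106) for a,_ in ob]+[(-.06,-.065,.014)]); U=np.array([W(*b) for _,b in ob]+[W(673,385)])
f=lambda p:(proj(m,place(p,L))-U).ravel()
o=least_squares(f,[.52,-.048,.236]); print(o.x,np.degrees(o.x[2]));print(o.fun.reshape(-1,2).round(1).tolist())
th=np.linspace(0,2*np.pi,13)
for d in (.014,.018,.022,.026):
  # unknown base head y; print ellipse extremes for outer face at y=h
  pass
for h in (-.06,-.065,-.07,-.075,-.08,-.085):
  e=proj(m,place(o.x,np.c_[.018*np.cos(th),0*th+h,.085+.018*np.sin(th)]));e=(e+.4-[70,140])*4
  print(h,e.max(0).round(),e.min(0).round())
for y in (.02,.03,.035,.038,.042,.046):
  e=proj(m,place(o.x,np.c_[.013*np.cos(th),0*th+y,.085+.013*np.sin(th)]));e=(e+.4-[70,140])*4
  print('end',y,e.max(0).round(),e.min(0).round())
E
python3 f2.py
```

```text
[ 0.52047895 -0.04666151  0.23990663] 13.745637530150477
[[-1.7, -1.5], [0.2, -1.6], [0.0, 1.4], [-0.7, 1.4], [-0.6, -1.3], [0.8, -1.4], [1.4, 1.6], [-0.6, 1.2], [1.6, 1.7]]
-0.06 [615. 347.] [582. 171.]
-0.065 [638. 347.] [609. 171.]
-0.07 [662. 347.] [636. 171.]
-0.075 [685. 347.] [662. 170.]
-0.08 [709. 347.] [689. 170.]
-0.085 [732. 347.] [716. 170.]
end 0.02 [230. 324.] [169. 197.]
end 0.03 [182. 324.] [117. 197.]
end 0.035 [158. 324.] [ 91. 197.]
end 0.038 [144. 324.] [ 75. 197.]
end 0.042 [125. 324.] [ 54. 197.]
end 0.046 [106. 324.] [ 33. 197.]
```

```bash
sed -i 's/^J=.*/J=np.array([0.5202,-0.0470,0.2383])/' h.py; python3 - <<'E'
from h import *
import pickle
m=pickle.load(open('w1.pkl','rb'))
for uv in [(413,270),(420,340)]:
  for z in (.03,.1,.165):
    p=atz(m,uv,z); d=p-[J[0],J[1],0]; c,s=np.cos(J[2]),np.sin(J[2]); print(uv,z,[c*d[0]+s*d[1],-s*d[0]+c*d[1]])
rows(jw(0,-.10,.089),np.degrees(J[2])-90)
E
```

```text
(413, 270) 0.03 [np.float64(-0.0895389926524083), np.float64(-0.24535184421391162)]
(413, 270) 0.1 [np.float64(-0.05089307481798644), np.float64(-0.21524232460800788)]
(413, 270) 0.165 [np.float64(-0.01500757968602335), np.float64(-0.1872834849739544)]
(420, 340) 0.03 [np.float64(-0.1775010426893969), np.float64(-0.2636934339917133)]
(420, 340) 0.1 [np.float64(-0.11930439109728802), np.float64(-0.22950725248118445)]
(420, 340) 0.165 [np.float64(-0.06526464319032979), np.float64(-0.19776294107855058)]
pos [ 0.5511 -0.1445  0.2193] target [ 0.5438 -0.1442  0.089 ] mm 130.5 deg 0.65
row [-0.004, 0.0256, 0.4343] [-0.0016, 0.0023, 0.0022] F [4.52 4.45 0.26] op 0.004 t 1.45
```

```bash
python3 - <<'E'
from h import *
rows(jw(0,-.092,.089),np.degrees(J[2])-90)
E
```

```text
pos [ 0.5511 -0.1445  0.2193] target [ 0.5419 -0.1364  0.089 ] mm 130.9 deg 0.65
row [-0.0306, 0.0254, 0.4345] [-0.0016, 0.0023, 0.0022] F [4.52 4.45 0.26] op 0.004 t 1.45
```

>>> play_rows(
  deltas=[
    [[1, -0.03, 0.0254, 0.08, 0, 0, 0], [1, -0.03, 0.0254, 0.2, -0.0016, 0.0023, 0.0022], [1, -0.0306, 0.0254, 0.33, -0.0016, 0.0023, 0.0022], [1, -0.0306, 0.0254, 0.41, -0.0016, 0.0023, 0.0022], [1, -0.0306, 0.0254, 0.4345, -0.0016, 0.0023, 0.0022]],
  ],
)

```text
clock: 2.08
tool_pos: [0.5409, -0.1363, 0.0875]
eef_rot: [0.786, -0.618, -0.001, 0.001]
contact_force: [-0.3, 0.1, 0.3]
opening: 0.007
```

```bash
python3 - <<'E'
from h import *
rows(jw(0,-.078,.089),np.degrees(J[2])-90)
E
```

```text
pos [ 0.5409 -0.1363  0.0875] target [ 0.5386 -0.1228  0.089 ] mm 13.8 deg 0.17
row [-0.0455, -0.0031, -0.0048] [0.0008, 0.0004, 0.0001] F [-0.32  0.14  0.33] op 0.007 t 2.08
```

>>> play_rows(
  deltas=[
    [[1, -0.02, -0.003, -0.004, 0, 0, 0], [1, -0.035, -0.003, -0.004, 0, 0, 0], [1, -0.045, -0.003, -0.004, 0, 0, 0], [1, -0.055, -0.003, -0.004, 0, 0, 0], [1, -0.065, -0.003, -0.004, 0, 0, 0]],
  ],
)

```text
clock: 2.7
tool_pos: [0.5378, -0.1184, 0.0893]
eef_rot: [0.786, -0.618, 0.0, 0.001]
contact_force: [1.0, -4.3, 0.9]
opening: 0.004
```

```bash
python3 - <<'E'
from h import *
rows(jw(0,-.061,.089),np.degrees(J[2])-90)
m=vision.camera_model('wrist')
import pickle;pickle.dump(m,open('w2.pkl','wb'))
save('wrist','w2.png')
E
```

```text
pos [ 0.5378 -0.1184  0.0893] target [ 0.5346 -0.1063  0.089 ] mm 12.5 deg 0.11
row [-0.0418, 0.0008, 0.0009] [0.0004, -0.0003, -0.0002] F [ 1.   -4.31  0.95] op 0.004 t 2.7
```

View pics/w2.png

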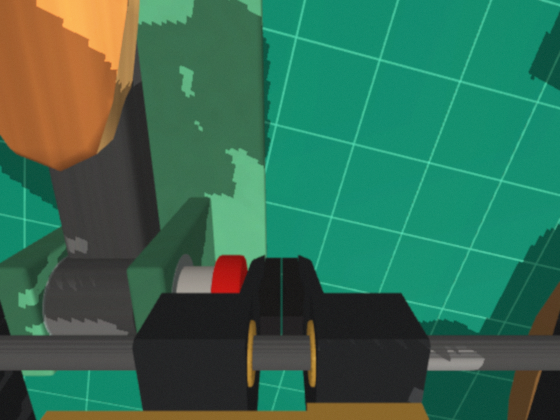

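>>> play_rows(
  deltas=[
    [[1, -0.008, 0, 0, 0, 0, 0], [1, -0.016, 0, 0, 0, 0, 0], [1, -0.022, 0, 0, 0, 0, 0], [1, -0.028, 0, 0, 0, 0, 0], [1, -0.032, 0, 0, 0, 0, 0]],
  ],
)

```text
clock: 3.38
tool_pos: [0.5354, -0.1086, 0.0893]
eef_rot: [0.786, -0.618, -0.0, 0.001]
contact_force: [0.9, -3.7, 1.4]
opening: 0.008
```

```bash
python3 - <<'E'
from h import *
rows(jw(0,-.061,.089),np.degrees(J[2])-90)
E
```

```text
pos [ 0.5354 -0.1086  0.0893] target [ 0.5346 -0.1063  0.089 ] mm 2.5 deg 0.09
row [-0.0081, 0.0009, 0.0009] [0.0004, -0.0002, -0.0002] F [ 0.95 -3.75  1.4 ] op 0.008 t 3.38
```

Still sliding at friction force. Continue in small steps until the force rises.

>>> play_rows(
  deltas=[
    [[1, -0.004, 0, 0, 0, 0, 0], [1, -0.007, 0, 0, 0, 0, 0], [1, -0.01, 0, 0, 0, 0, 0], [1, -0.012, 0, 0, 0, 0, 0]],
  ],
)

```text
clock: 3.88
tool_pos: [0.5346, -0.105, 0.0893]
eef_rot: [0.786, -0.618, -0.0, 0.001]
contact_force: [0.9, -4.5, 2.2]
opening: 0.005
```

>>> play_rows(
  deltas=[
    [[1, -0.004, 0, 0, 0, 0, 0], [1, -0.006, 0, 0, 0, 0, 0], [1, -0.008, 0, 0, 0, 0, 0]],
  ],
)

```text
clock: 4.25
tool_pos: [0.5343, -0.1039, 0.0893]
eef_rot: [0.786, -0.619, 0.001, 0.001]
contact_force: [0.5, -7.1, 1.7]
opening: 0.005
```

>>> play_rows(
  deltas=[
    [[1, -0.004, 0, 0, 0, 0, 0], [1, -0.007, 0, 0, 0, 0, 0], [1, -0.007, 0, 0, 0, 0, 0]],
  ],
)

```text
clock: 4.62
tool_pos: [0.5343, -0.1039, 0.0894]
eef_rot: [0.785, -0.619, 0.002, 0.002]
contact_force: [1.1, -7.5, -0.4]
opening: 0.006
```

```bash
python3 - <<'E'
from h import *
rows(jw(0,-.075,.20),np.degrees(J[2])-90)
s=get_state(); d=s['tool_pos']-np.array([J[0],J[1],0]);c,si=np.cos(J[2]),np.sin(J[2]); print('tcp in jack',c*d[0]+si*d[1],-si*d[0]+c*d[1])
E
```

```text
pos [ 0.5343 -0.1039  0.0894] target [ 0.5379 -0.1199  0.2   ] mm 111.8 deg 0.35
row [0.0564, 0.0007, -0.3683] [0.0001, -0.0016, -0.001] F [ 1.1  -7.46 -0.42] op 0.006 t 4.62
tcp in jack 0.00023246713410693919 -0.058652031804292806
```

>>> play_rows(
  deltas=[
    [[1, 0.04, 0, 0, 0, 0, 0], [1, 0.056, 0, -0.08, 0, 0, 0], [1, 0.04, 0, -0.22, 0, 0, 0], [1, -0.08, 0, -0.3, 0, 0, 0], [1, -0.2, 0, -0.32, 0, 0, 0]],
  ],
)

```text
clock: 5.25
tool_pos: [0.5204, -0.0435, 0.1864]
eef_rot: [0.785, -0.619, 0.002, 0.001]
contact_force: [0.5, 0.1, -1.3]
opening: 0.005
```

```bash
python3 - <<'E'
from h import *
rows(jw(0,.05,.175),np.degrees(J[2])-90)
E
```

```text
pos [ 0.5204 -0.0435  0.1864] target [0.5084 0.0016 0.175 ] mm 48.1 deg 0.31
row [-0.1557, 0.004, 0.0374] [-0.0006, -0.0013, -0.001] F [ 0.47  0.08 -1.33] op 0.005 t 5.25
```

>>> play_rows(
  deltas=[
    [[-0.2, -0.1, 0.004, 0.02, 0, 0, 0], [-0.2, -0.14, 0.004, 0.037, -0.0006, -0.0013, -0.001], [-0.2, -0.1557, 0.004, 0.037, -0.0006, -0.0013, -0.001], [-0.2, -0.1557, 0.004, 0.037, -0.0006, -0.0013, -0.001]],
  ],
)

```text
clock: 5.75
tool_pos: [0.5086, 0.0007, 0.175]
eef_rot: [0.786, -0.618, -0.0, 0.0]
contact_force: [-0.6, -0.1, 0.2]
opening: 0.434
```

```bash
python3 - <<'E'
from h import *
rows(jw(0,.05,.175),np.degrees(J[2])-90)
m=vision.camera_model('wrist')
import pickle;pickle.dump(m,open('w3.pkl','wb'))
a=save('wrist','w3.png')
cv2.imwrite('pics/c4.png',cv2.resize(a[140:290,180:380,::-1],None,fx=4,fy=4,interpolation=cv2.INTER_CUBIC))
E
```

```text
pos [0.5086 0.0007 0.175 ] target [0.5084 0.0016 0.175 ] mm 0.9 deg 0.07
row [-0.0029, -0.0, -0.0001] [0.0001, -0.0001, -0.0004] F [-0.63 -0.08  0.19] op 0.434 t 5.75
```

View pics/w3.png

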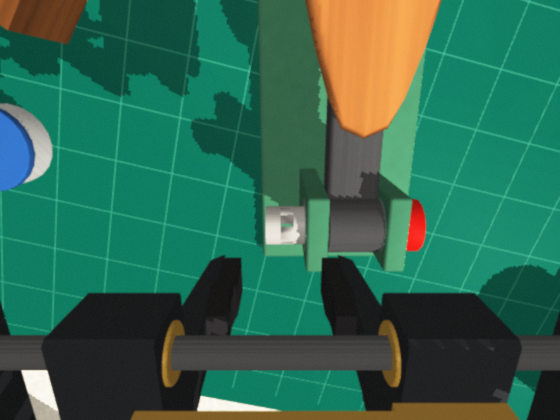

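View pics/c4.png

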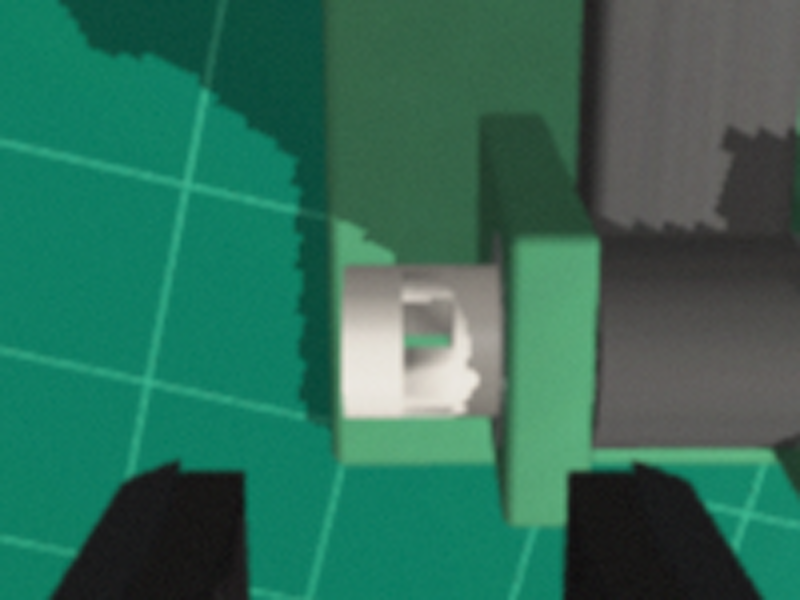

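```bash
cat > f3.py <<'E'
from h import *
import pickle
m=pickle.load(open('w3.pkl','rb'))
C=lambda P:((proj(m,place(J,P))+.4-[180,140])*4).round().astype(int)
print('cheek',C([(.025,.032,.106),(.025,.018,.106),(-.025,.018,.106),(-.025,.032,.106)]).tolist())
th=np.linspace(0,2*np.pi,49)
e=C(np.c_[.013*np.cos(th),0*th+.058,.085+.013*np.sin(th)]);print('end',e.min(0),e.max(0))
e=C(np.c_[.013*np.cos(th),0*th+.032,.085+.013*np.sin(th)]);print('root',e.min(0),e.max(0))
h=.0041
ims=[]
for a in (20,30,40,50):
  im=cv2.imread('pics/c4.png'); t=np.radians(a)
  rot=lambda x,z:(x*np.cos(t)+z*np.sin(t), .085-x*np.sin(t)+z*np.cos(t))
  for zz,col in ((1,(0,0,255)),(-1,(255,0,0))):
    P=[]
    for x,y in ((-h,-h),(h,-h),(h,h),(-h,h)):
      X,Z=rot(x,zz*np.sqrt(.013**2-h*h)); P.append((X,.044+y,Z))
    q=C(P); cv2.polylines(im,[q],True,col,1); 
    if zz>0: print(a,q.tolist())
  im=im[220:440,320:620]
  cv2.putText(im,str(a),(5,20),0,.6,(0,0,0),2); ims.append(im)
cv2.imwrite('pics/o1.png',np.vstack([np.hstack(ims[:2]),np.hstack(ims[2:])]))
E
python3 f3.py
```

```text
cheek [[523, 235], [617, 235], [602, 533], [515, 533]]
end [353 263] [358 417]
root [504 263] [515 417]
20 [[466, 368], [466, 316], [414, 316], [415, 368]]
30 [[466, 354], [465, 303], [414, 303], [415, 354]]
40 [[466, 340], [465, 292], [414, 292], [415, 340]]
50 [[466, 326], [465, 282], [414, 282], [415, 326]]
```

View pics/o1.png

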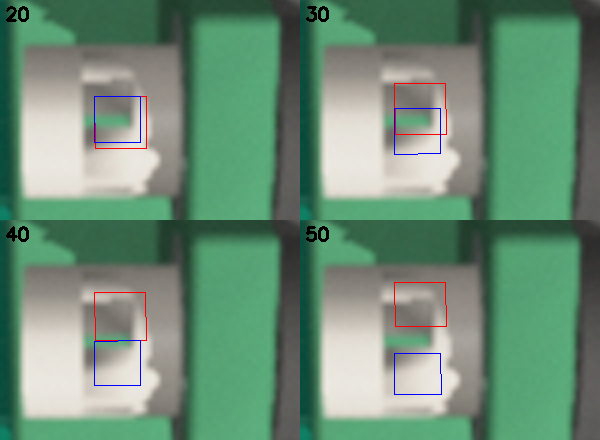

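```bash
python3 - <<'E'
import cv2,numpy as np
a=cv2.imread('pics/w3.png')
c=a[198:252,258:318]; c=np.clip(c.astype(float)*1.2,0,255).astype('uint8')
cv2.imwrite('pics/c5.png',cv2.resize(c,None,fx=11,fy=11,interpolation=cv2.INTER_NEAREST))
print(a[205:247,287].tolist())
E
```

```text
[[79, 103, 66], [93, 107, 96], [100, 107, 110], [103, 109, 113], [108, 114, 118], [118, 124, 127], [134, 141, 146], [154, 160, 168], [168, 177, 183], [169, 178, 184], [144, 151, 157], [121, 127, 131], [113, 119, 123], [109, 114, 120], [107, 113, 116], [107, 113, 117], [109, 115, 119], [115, 123, 124], [120, 139, 117], [121, 159, 101], [124, 167, 95], [129, 159, 117], [137, 151, 144], [141, 150, 154], [148, 156, 161], [161, 171, 176], [178, 188, 194], [198, 207, 215], [204, 213, 221], [206, 217, 223], [208, 218, 225], [207, 217, 223], [207, 216, 223], [206, 215, 223], [208, 219, 224], [211, 222, 226], [197, 207, 213], [174, 184, 189], [169, 186, 180], [151, 183, 142], [126, 170, 98], [123, 170, 91]]
```

View pics/c5.png

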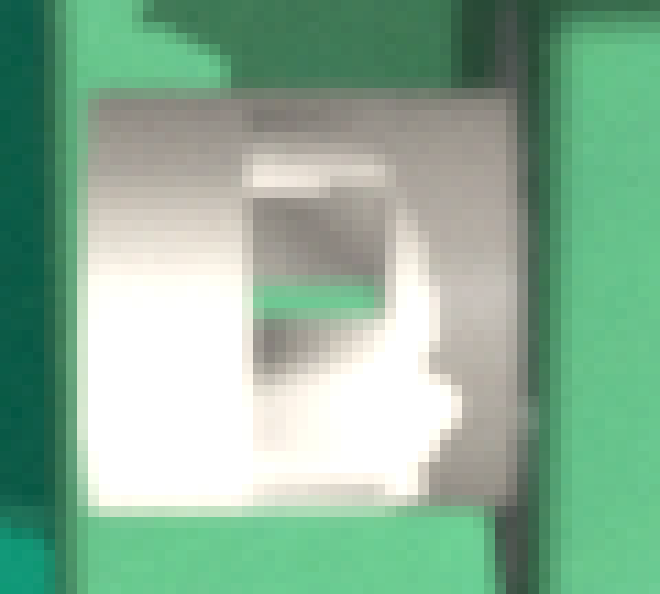

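```bash
python3 - <<'E'
from h import *
rows([.623,.198,.20],-113.5)
E
```

```text
pos [5.087e-01 4.000e-04 1.751e-01] target [0.623 0.198 0.2  ] mm 229.7 deg 37.06
row [-0.551, -0.5249, -0.0835] [0.0, -0.0002, 0.2059] F [ 0.07 -0.2  -0.18] op 0.478 t 5.8
```

>>> play_rows(
  deltas=[
    [[-0.3, -0.08, -0.08, -0.08, 0, 0, 0.04], [-0.3, -0.22, -0.21, -0.0835, 0, 0, 0.09], [-0.3, -0.38, -0.36, -0.0835, 0, 0, 0.14], [-0.3, -0.5, -0.47, -0.0835, 0, 0, 0.19], [-0.3, -0.551, -0.525, -0.0835, 0, 0, 0.206]],
  ],
)

```text
clock: 6.42
tool_pos: [0.6242, 0.2013, 0.1997]
eef_rot: [-0.548, 0.836, 0.0, 0.001]
contact_force: [-0.6, -0.2, -0.1]
opening: 0.648
```

>>> play_rows(
  deltas=[
    [[-0.3, 0, 0, 0, 0, 0, 0]],
  ],
)

```text
clock: 6.55
tool_pos: [0.6249, 0.2021, 0.1993]
eef_rot: [-0.549, 0.836, -0.0, 0.001]
contact_force: [0.0, 0.5, 0.5]
opening: 0.652
```

```bash
python3 - <<'E'
from h import *
rows([.623,.198,.20],-113.5)
m=vision.camera_model('wrist')
import pickle;pickle.dump(m,open('w4.pkl','wb'))
a=save('wrist','w4.png')
E
```

```text
pos [0.6249 0.2021 0.1993] target [0.623 0.198 0.2  ] mm 4.5 deg 0.17
row [0.015, 0.0003, -0.0024] [-0.0003, 0.0005, 0.0007] F [0.04 0.49 0.51] op 0.652 t 6.55
```

View pics/w4.png

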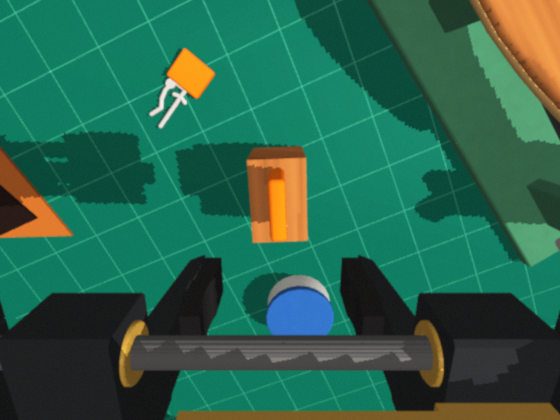

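```bash
python3 - <<'E'
import cv2
a=cv2.imread('pics/w4.png')
cv2.imwrite('pics/c6.png',cv2.resize(a[140:255,220:340],None,fx=5,fy=5,interpolation=cv2.INTER_CUBIC))
E
```

```text
(no output)
```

View pics/c6.png

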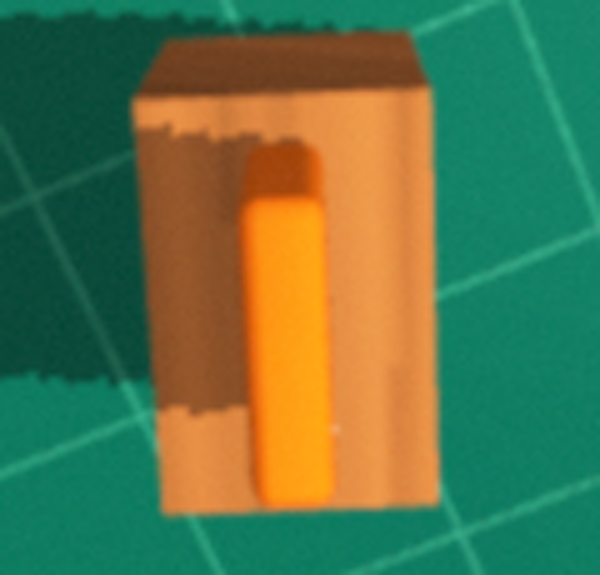

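```bash
cat > f4.py <<'E'
from h import *
import pickle
from scipy.optimize import least_squares
m=pickle.load(open('w4.pkl','rb'))
W=lambda q:np.array([(220+u/5-.4,140+v/5-.4) for u,v in q])
def fit(L,U,p0):
    f=lambda p:(proj(m,place(p,L))-U).ravel()
    o=least_squares(f,p0); print(o.x.round(4),np.degrees(o.x[2]).round(2),o.fun.reshape(-1,2).round(1).tolist())
a,b=.035,.023
fit(np.array([(a,b,.064),(a,-b,.064),(-a,-b,.064),(-a,b,.064)]),W([(135,98),(432,88),(440,507),(163,515)]),[.62,.2,-.4])
fit(np.array([(.028,.006,.104),(.028,-.006,.104),(-.018,-.006,.104),(-.018,.006,.104),(.028,.006,.064),(.028,-.006,.064)]),W([(243,198),(322,196),(332,503),(258,508),(246,143),(321,143)]),[.62,.2,-.4])
E
python3 f4.py
```

```text
[ 0.6279  0.2047 -0.3706] -21.23 [[-0.1, 0.1], [0.3, -0.0], [-0.2, -0.2], [0.1, 0.1]]
[ 0.6283  0.2046 -0.3686] -21.12 [[-1.5, -0.0], [0.8, -0.3], [1.1, 1.9], [-1.0, 1.5], [0.1, -1.2], [0.6, -1.8]]
```

```bash
python3 - <<'E'
from h import *
rows([.628,.2047,.088],-111.2)
E
```

```text
pos [0.6244 0.2008 0.1993] target [0.628  0.2047 0.088 ] mm 111.4 deg 2.24
row [-0.0165, -0.0057, 0.371] [-0.0002, 0.0002, -0.0124] F [ 0.46  0.13 -0.46] op 0.648 t 6.6
```

>>> play_rows(
  deltas=[
    [[-0.3, -0.0165, -0.006, 0.08, 0, 0, -0.0124], [-0.3, -0.0165, -0.006, 0.2, 0, 0, -0.0124], [-0.3, -0.0165, -0.006, 0.31, 0, 0, -0.0124], [-0.3, -0.0165, -0.006, 0.365, 0, 0, -0.0124], [-0.3, -0.0165, -0.006, 0.368, 0, 0, -0.0124]],
  ],
)

```text
clock: 7.22
tool_pos: [0.6275, 0.203, 0.0883]
eef_rot: [-0.564, 0.825, -0.0, -0.001]
contact_force: [0.5, -0.2, 0.8]
opening: 0.649
```

```bash
python3 - <<'E'
from h import *
rows([.628,.2047,.088],-111.2)
m=vision.camera_model('wrist')
a=save('wrist','w5.png')
print(proj(m,[.628,.2047,.104]), proj(m,get_state()['tool_pos']))
E
```

```text
pos [0.6275 0.203  0.0883] target [0.628  0.2047 0.088 ] mm 1.8 deg 0.12
row [-0.0058, 0.0005, 0.001] [0.0003, -0.0004, -0.0004] F [ 0.5  -0.17  0.75] op 0.649 t 7.22
[[279.30402364 324.43740928]] [[281.55946573 300.74498416]]
```

View pics/w5.png

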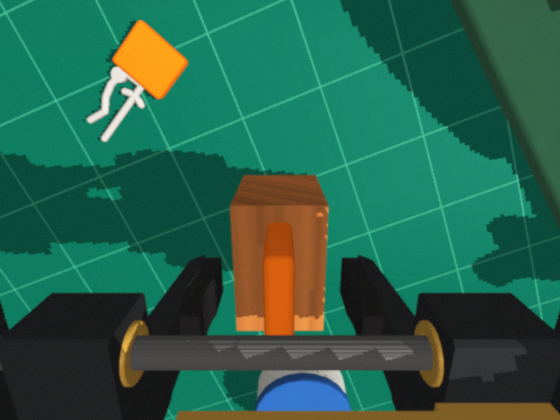

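>>> play_rows(
  deltas=[
    [[0.3, -0.006, 0, 0, 0, 0, 0], [1, -0.006, 0, 0, 0, 0, 0], [1, -0.006, 0, 0, 0, 0, 0], [1, -0.006, 0, 0, 0, 0, 0], [1, -0.006, 0, 0, 0, 0, 0]],
  ],
  force=35,
)

```text
clock: 7.9
tool_pos: [0.6289, 0.2052, 0.0894]
eef_rot: [-0.565, 0.825, -0.0, 0.0]
contact_force: [-0.9, 0.2, 1.1]
opening: 0.135
```

>>> play_rows(
  deltas=[
    [[1, 0, 0, 0, 0, 0, 0], [1, 0, 0, 0, 0, 0, 0], [1, 0, 0, 0, 0, 0, 0]],
  ],
)

```text
clock: 8.28
tool_pos: [0.6289, 0.2052, 0.0894]
eef_rot: [-0.565, 0.825, -0.0, 0.0]
contact_force: [0.3, -0.4, 1.2]
opening: 0.131
```

>>> play_rows(
  deltas=[
    [[1, 0, 0, -0.03, 0, 0, 0], [1, 0, 0, -0.1, 0, 0, 0], [1, 0, 0, -0.2, 0, 0, 0], [1, 0, 0, -0.28, 0, 0, 0], [1, 0, 0, -0.33, 0, 0, 0]],
  ],
)

```text
clock: 8.9
tool_pos: [0.6297, 0.2053, 0.1912]
eef_rot: [-0.564, 0.825, -0.001, 0.002]
contact_force: [-0.2, -0.3, 0.5]
opening: 0.133
```

```bash
python3 - <<'E'
from h import *
rows(jw(.0,.044,.21),np.degrees(J[2])-90)
save('wrist','w6.png');save('scene','s6.png')
E
```

```text
pos [0.6297 0.2053 0.1912] target [ 0.5098 -0.0042  0.21  ] mm 242.2 deg 34.92
row [0.7958, 0.1189, -0.0648] [-0.0012, 0.0003, -0.194] F [-0.2  -0.29  0.49] op 0.133 t 8.9
```

View pics/w6.png

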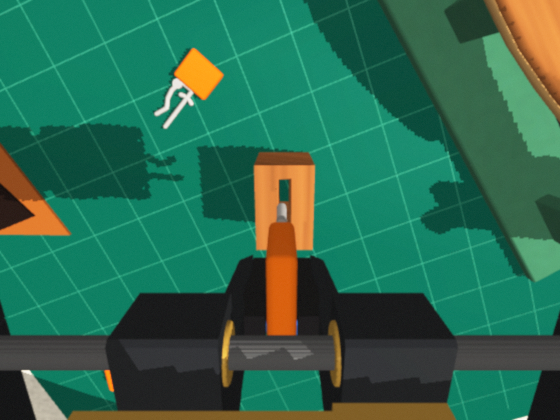

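View pics/s6.png

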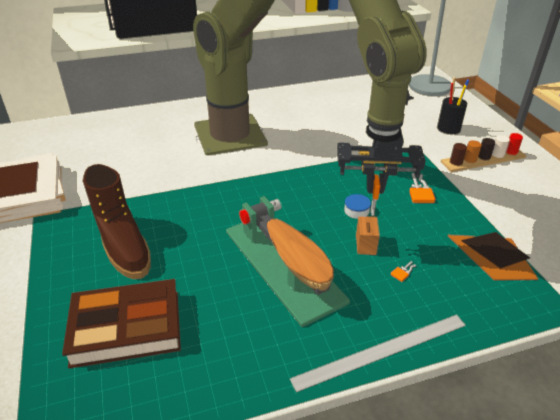

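```bash
cat >> h.py <<'E'
def clip_pose(s,tilt,dx=0.0,dy=0.0,G=.0524,Y=.0462):
    """s: clip origin above pin axis along tilted leg axis"""
    t=np.radians(tilt); L=s+G
    rows(jw(L*np.sin(t)+dx,Y+dy,.085+L*np.cos(t)),np.degrees(J[2])-90,tilt)
E
python3 - <<'E'
from h import *
clip_pose(.10,35)
E
```

```text
pos [0.6301 0.2054 0.1909] target [0.5942 0.0185 0.2098] mm 191.3 deg 49.25
row [0.6238, -0.1148, -0.0642] [-0.1899, 0.0597, -0.1878] F [ 0.07  0.38 -0.5 ] op 0.136 t 9.0
```

>>> play_rows(
  deltas=[
    [[1, 0.08, -0.015, -0.1, -0.03, 0.01, -0.03], [1, 0.22, -0.04, -0.18, -0.07, 0.022, -0.07], [1, 0.38, -0.07, -0.18, -0.11, 0.035, -0.11], [1, 0.52, -0.1, -0.16, -0.15, 0.048, -0.15], [1, 0.6, -0.112, -0.14, -0.18, 0.057, -0.178]],
  ],
)

```text
clock: 9.62
tool_pos: [0.5957, 0.0221, 0.2316]
eef_rot: [0.743, -0.604, -0.178, 0.227]
contact_force: [0.2, 0.6, -1.2]
opening: 0.133
```

```bash
python3 - <<'E'
from h import *
clip_pose(.10,35)
E
```

```text
pos [0.5957 0.0221 0.2316] target [0.5942 0.0185 0.2098] mm 22.1 deg 2.38
row [0.0099, -0.0342, 0.0646] [-0.0082, 0.0027, -0.01] F [ 0.21  0.6  -1.25] op 0.133 t 9.62
```

Reach is fine. Settle at the stand-off, then look.

>>> play_rows(
  deltas=[
    [[1, 0.0099, -0.02, 0.03, -0.008, 0.0027, -0.01], [1, 0.0099, -0.034, 0.06, -0.008, 0.0027, -0.01], [1, 0.0099, -0.034, 0.0646, -0.008, 0.0027, -0.01]],
  ],
)

```text
clock: 10.0
tool_pos: [0.5935, 0.02, 0.2092]
eef_rot: [0.75, -0.589, -0.186, 0.236]
contact_force: [0.2, -0.6, -1.4]
opening: 0.133
```

```bash
python3 - <<'E'
from h import *
clip_pose(.10,35)
a=save('wrist','w7.png');m=vision.camera_model('wrist')
import pickle;pickle.dump((m,get_state()),open('w7.pkl','wb'))
b=save('scene','s7.png');cv2.imwrite('pics/c7.png',cv2.resize(b[120:270,200:400,::-1],None,fx=4,fy=4,interpolation=cv2.INTER_CUBIC))
E
```

```text
pos [0.5935 0.02   0.2092] target [0.5942 0.0185 0.2098] mm 1.8 deg 0.08
row [0.0053, 0.0004, -0.0025] [-0.0001, 0.0001, 0.0004] F [ 0.23 -0.64 -1.43] op 0.133 t 10.0
```

View pics/w7.png

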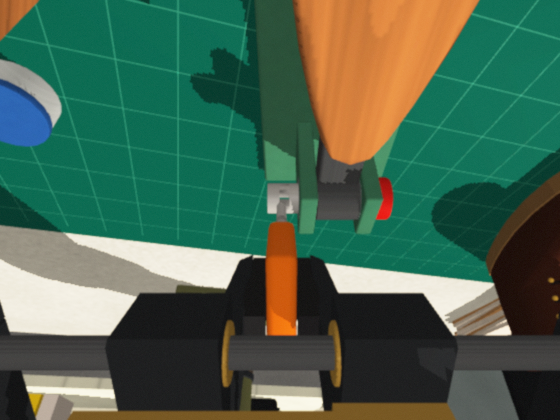

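View pics/c7.png

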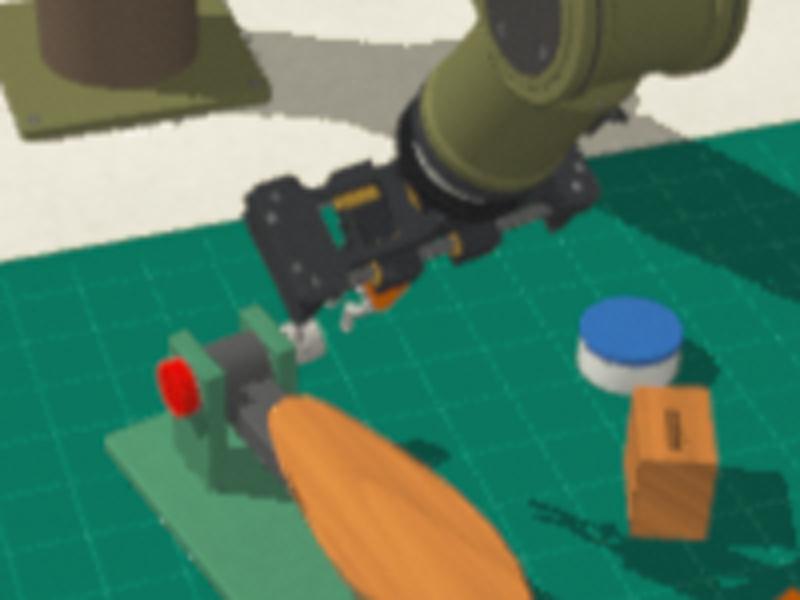

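```bash
python3 - <<'E'
import cv2,pickle
from h import *
m,s=pickle.load(open('w7.pkl','rb'))
a=cv2.imread('pics/w7.png')
c=a[165:245,245:345]
cv2.imwrite('pics/c8.png',cv2.resize(c,None,fx=7,fy=7,interpolation=cv2.INTER_CUBIC))
R0=R.from_quat(s['eef_rot']);p=np.array(s['tool_pos'])
G=.0524
cl=lambda x,y,z: p+R0.apply([-y*0+0,0,0])+R0.apply(np.array([y,-x,-(z-G)]))
# tool x=clip y? compute: clip z=-tool z; clip x=-tool y ; clip y = ?
def C(P): return ((proj(m,P)[0]+.4-[245,165])*7).round()
for nm,q in dict(tip=(0,0,-.033),bendtip=(.017,0,-.0275),eye=(0,0,0),leg13=(0,0,.013),gb=(.028,0,.027),gb2=(.028,.006,.027),gb3=(.028,-.006,.027)).items(): print(nm,C(cl(*q)))
t=np.radians(35)
print('hole mouth',C(jw(.013*np.sin(t),.0462,.085+.013*np.cos(t))),'exit',C(jw(-.013*np.sin(t),.0462,.085-.013*np.cos(t))),'end',C(jw(0,.0602,.085)))
print('cheek',[C(jw(x,y+.0018,.106)).tolist() for x,y in ((.025,.032),(.025,.018),(-.025,.018),(-.025,.032))])
E
```

```text
tip [258. 441.]
bendtip [259. 289.]
eye [259. 590.]
leg13 [259. 663.]
gb [260. 386.]
gb2 [348. 386.]
gb3 [171. 386.]
hole mouth [270. 269.] exit [269. 208.] end [154. 237.]
cheek [[385.0, 247.0], [515.0, 247.0], [479.0, 493.0], [367.0, 493.0]]
```

View pics/c8.png

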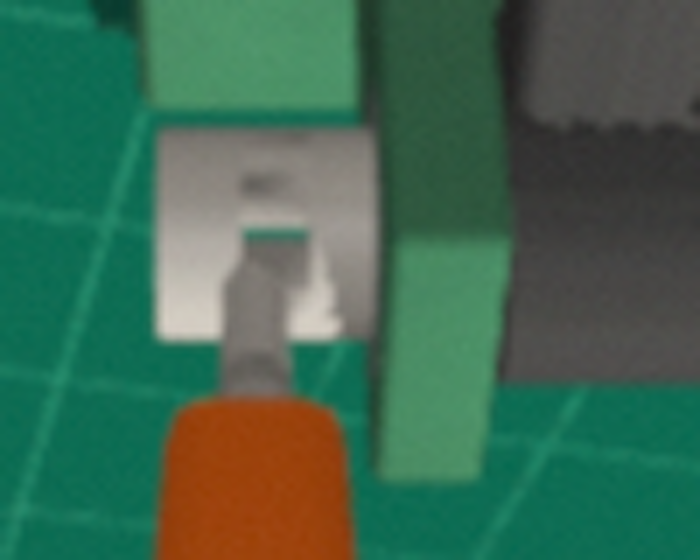

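```bash
python3 - <<'E'
import pickle
from h import *
m,s=pickle.load(open('w7.pkl','rb'))
def C(P): return ((proj(m,P)[0]+.4-[245,165])*7).round(1)
h=.0041; q=np.sqrt(.013**2-h*h)
th=np.linspace(0,2*np.pi,60)
e=np.array([C(jw(.013*np.cos(a),.0452,.085+.013*np.sin(a))) for a in th]);print('shank v',e[:,1].min(),e[:,1].max())
for a in (28,32,36,40,44):
  t=np.radians(a); f=lambda x,z,y=0:C(jw(x*np.cos(t)+z*np.sin(t),.0452+y,.085-x*np.sin(t)+z*np.cos(t)))
  print(a,'mouth top',f(h,q),'bot',f(-h,q),'exit top',f(h,-q),'exit bot',f(-h,-q))
E
```

```text
shank v 130.4 343.7
28 mouth top [278.4 247.8] bot [278.  311.3] exit top [276.7 167.8] exit bot [276.4 227.5]
32 mouth top [278.4 240. ] bot [278.  305.5] exit top [276.7 173.4] exit bot [276.3 234.6]
36 mouth top [278.4 232.3] bot [278.1 299.4] exit top [276.6 179.3] exit bot [276.3 241.7]
40 mouth top [278.4 224.5] bot [278.2 293. ] exit top [276.6 185.5] exit bot [276.3 248.8]
44 mouth top [278.4 216.8] bot [278.2 286.3] exit top [276.5 191.9] exit bot [276.3 255.9]
```

```bash
sed -i 's/Y=.0462):/Y=.0450):/' h.py; python3 - <<'E'
from h import *
clip_pose(.053,35.5)
E
```

```text
pos [0.5941 0.0196 0.2104] target [0.5691 0.0112 0.1708] mm 47.6 deg 0.61
row [0.0077, -0.0035, 0.1583] [-0.0033, -0.0001, 0.0003] F [ 0.71 -0.98 -1.22] op 0.134 t 10.1
```

>>> play_rows(
  deltas=[
    [[1, 0.007, -0.003, 0.05, -0.003, 0, 0], [1, 0.0077, -0.0035, 0.11, -0.0033, 0, 0], [1, 0.0077, -0.0035, 0.145, -0.0033, 0, 0], [1, 0.0077, -0.0035, 0.158, -0.0033, 0, 0], [1, 0.0077, -0.0035, 0.158, -0.0033, 0, 0]],
  ],
)

```text
clock: 10.72
tool_pos: [0.5692, 0.0112, 0.171]
eef_rot: [0.749, -0.588, -0.188, 0.24]
contact_force: [0.4, 0.4, -1.6]
opening: 0.133
```

```bash
python3 - <<'E'
from h import *
clip_pose(.053,35.5);clip_pose(.036,35.5)
a=save('wrist','w8.png');cv2.imwrite('pics/c9.png',cv2.resize(a[165:245,245:345,::-1],None,fx=7,fy=7,interpolation=cv2.INTER_CUBIC))
E
```

```text
pos [0.5692 0.0112 0.171 ] target [0.5691 0.0112 0.1708] mm 0.3 deg 0.07
row [0.0001, 0.0001, 0.0008] [-0.0002, -0.0001, 0.0003] F [ 0.41  0.43 -1.6 ] op 0.133 t 10.72
pos [0.5692 0.0112 0.171 ] target [0.5595 0.0088 0.157 ] mm 17.2 deg 0.07
row [0.0, 0.0001, 0.0575] [-0.0002, -0.0001, 0.0003] F [ 0.41  0.43 -1.6 ] op 0.133 t 10.72
```

View pics/c9.png

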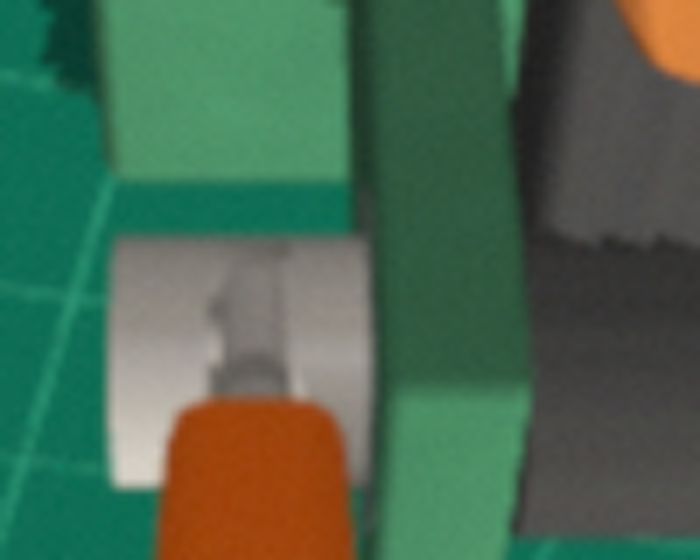

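>>> play_rows(
  deltas=[
    [[1, 0, 0, 0.015, 0, 0, 0], [1, 0, 0, 0.028, 0, 0, 0], [1, 0, 0, 0.038, 0, 0, 0]],
  ],
)

```text
clock: 11.15
tool_pos: [0.5628, 0.0097, 0.1616]
eef_rot: [0.749, -0.588, -0.188, 0.239]
contact_force: [0.7, 0.0, -1.1]
opening: 0.128
```

>>> play_rows(
  deltas=[
    [[1, 0, 0, 0.008, 0, 0, 0], [1, 0, 0, 0.015, 0, 0, 0], [1, 0, 0, 0.02, 0, 0, 0]],
  ],
)

```text
clock: 11.52
tool_pos: [0.5594, 0.0088, 0.1567]
eef_rot: [0.749, -0.588, -0.188, 0.239]
contact_force: [0.4, -0.1, -0.5]
opening: 0.133
```

```bash
python3 - <<'E'
from h import *
clip_pose(.036,35.5);clip_pose(.022,35.5)
E
```

```text
pos [0.5594 0.0088 0.1567] target [0.5595 0.0088 0.157 ] mm 0.3 deg 0.08
row [-0.0001, 0.0005, -0.0009] [-0.0003, -0.0001, 0.0003] F [ 0.41 -0.11 -0.48] op 0.133 t 11.53
pos [0.5594 0.0088 0.1567] target [0.5516 0.0069 0.1456] mm 13.7 deg 0.08
row [-0.0001, 0.0005, 0.0457] [-0.0003, -0.0001, 0.0003] F [ 0.41 -0.11 -0.48] op 0.133 t 11.53
```

No resistance: the tip is 10 mm down the hole. Carry on.

>>> play_rows(
  deltas=[
    [[1, 0, 0, 0.012, 0, 0, 0], [1, 0, 0, 0.025, 0, 0, 0], [1, 0, 0, 0.036, 0, 0, 0], [1, 0, 0, 0.044, 0, 0, 0], [1, 0, 0, 0.045, 0, 0, 0]],
  ],
)

```text
clock: 12.15
tool_pos: [0.5518, 0.007, 0.1455]
eef_rot: [0.749, -0.588, -0.188, 0.239]
contact_force: [-0.1, -0.5, -1.4]
opening: 0.135
```

```bash
python3 - <<'E'
from h import *
clip_pose(.022,35.5)
for a in (25,15,8): clip_pose(.022,a)
a=save('wrist','w9.png');cv2.imwrite('pics/c10.png',cv2.resize(a[165:265,225:345,::-1],None,fx=6,fy=6,interpolation=cv2.INTER_CUBIC))
E
```

```text
pos [0.5518 0.007  0.1455] target [0.5516 0.0069 0.1456] mm 0.3 deg 0.09
row [0.0001, 0.0008, 0.0005] [-0.0003, -0.0001, 0.0003] F [-0.09 -0.52 -1.36] op 0.135 t 12.15
pos [0.5518 0.007  0.1455] target [0.5401 0.0042 0.1524] mm 13.9 deg 10.44
row [0.0, 0.046, 0.0046] [0.058, -0.0001, 0.0003] F [-0.09 -0.52 -1.36] op 0.135 t 12.15
pos [0.5518 0.007  0.1455] target [0.5283 0.0013 0.1569] mm 26.7 deg 20.44
row [-0.0, 0.0877, 0.0161] [0.1136, -0.0001, 0.0003] F [-0.09 -0.52 -1.36] op 0.135 t 12.15
pos [0.5518 0.007  0.1455] target [ 0.5196 -0.0008  0.1587] mm 35.6 deg 27.44
row [-0.0001, 0.1154, 0.0284] [0.1524, -0.0, 0.0003] F [-0.09 -0.52 -1.36] op 0.135 t 12.15
```

View pics/c10.png

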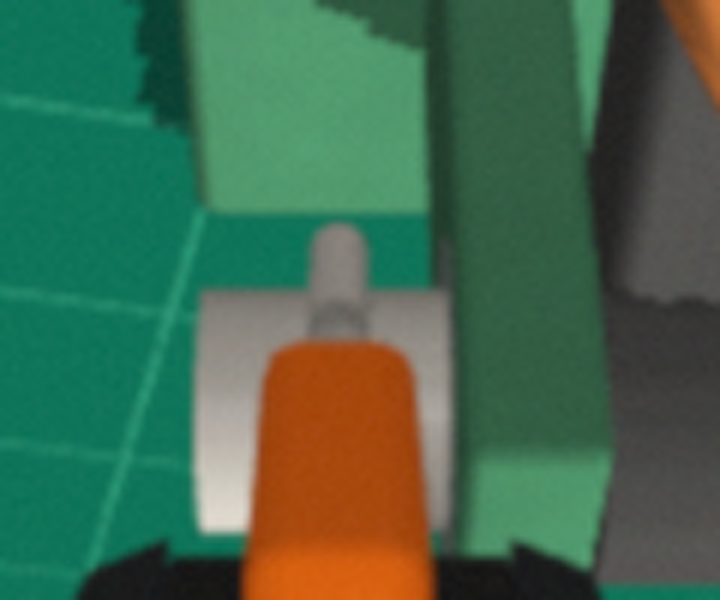

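>>> play_rows(
  deltas=[
    [[1, 0, 0.0235, 0.0016, 0.029, 0, 0], [1, 0, 0.046, 0.0046, 0.058, 0, 0], [1, 0, 0.067, 0.0096, 0.0855, 0, 0], [1, 0, 0.0877, 0.0161, 0.1136, 0, 0], [1, 0, 0.0877, 0.0161, 0.1136, 0, 0]],
  ],
)

```text
clock: 12.82
tool_pos: [0.5282, 0.0011, 0.1581]
eef_rot: [0.78, -0.613, -0.08, 0.102]
contact_force: [1.3, -0.6, -0.8]
opening: 0.138
```

```bash
python3 - <<'E'
from h import *
clip_pose(.022,15)
for a in (10,6): clip_pose(.022,a)
E
```

```text
pos [0.5282 0.0011 0.1581] target [0.5283 0.0013 0.1569] mm 1.3 deg 0.09
row [-0.0006, -0.0015, 0.004] [-0.0005, -0.0, 0.0002] F [ 1.32 -0.6  -0.75] op 0.138 t 12.82
pos [0.5282 0.0011 0.1581] target [ 5.221e-01 -2.000e-04  1.583e-01] mm 6.2 deg 4.92
row [-0.0007, 0.0202, 0.0049] [0.0273, -0.0, 0.0002] F [ 1.32 -0.6  -0.75] op 0.138 t 12.82
pos [0.5282 0.0011 0.1581] target [ 0.5171 -0.0014  0.159 ] mm 11.4 deg 8.92
row [-0.0007, 0.0373, 0.007] [0.0495, -0.0, 0.0002] F [ 1.32 -0.6  -0.75] op 0.138 t 12.82
```

>>> play_rows(
  deltas=[
    [[1, 0, 0.015, 0.004, 0.02, 0, 0], [1, 0, 0.029, 0.006, 0.038, 0, 0], [1, 0, 0.029, 0.006, 0.038, 0, 0]],
  ],
)

```text
clock: 13.2
tool_pos: [0.5201, -0.0009, 0.1588]
eef_rot: [0.784, -0.616, -0.044, 0.056]
contact_force: [-0.1, -1.1, -0.4]
opening: 0.135
```

```bash
python3 - <<'E'
from h import *
for s in (.022,.01,0,-.001): clip_pose(s,8.2)
a=save('wrist','w10.png');b=save('scene','s10.png')
cv2.imwrite('pics/c11.png',np.hstack([cv2.resize(a[165:285,215:335,::-1],(400,400),interpolation=cv2.INTER_CUBIC),cv2.resize(b[160:240,230:310,::-1],(400,400),interpolation=cv2.INTER_CUBIC)]))
E
```

```text
pos [ 0.5201 -0.0009  0.1588] target [ 0.5199 -0.0008  0.1586] mm 0.3 deg 0.09
row [-0.0007, 0.0004, 0.0005] [-0.0005, 0.0, 0.0002] F [-0.06 -1.14 -0.43] op 0.135 t 13.2
pos [ 0.5201 -0.0009  0.1588] target [ 0.5182 -0.0012  0.1468] mm 12.1 deg 0.09
row [-0.0007, 0.0004, 0.0405] [-0.0005, 0.0, 0.0002] F [-0.06 -1.14 -0.43] op 0.135 t 13.2
pos [ 0.5201 -0.0009  0.1588] target [ 0.5168 -0.0015  0.1369] mm 22.1 deg 0.09
row [-0.0007, 0.0005, 0.0738] [-0.0005, 0.0, 0.0002] F [-0.06 -1.14 -0.43] op 0.135 t 13.2
pos [ 0.5201 -0.0009  0.1588] target [ 0.5167 -0.0015  0.1359] mm 23.1 deg 0.09
row [-0.0007, 0.0005, 0.0771] [-0.0005, 0.0, 0.0002] F [-0.06 -1.14 -0.43] op 0.135 t 13.2
```

View pics/c11.png

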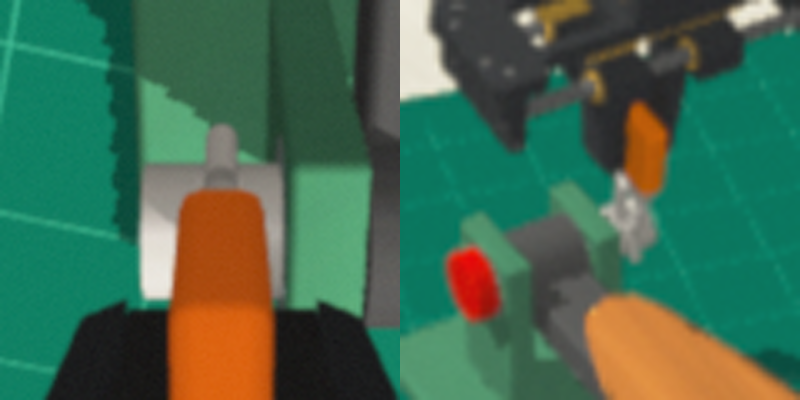

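Aligned and nearly upright, and the head is against the cheek. Push down gently in stages.

>>> play_rows(
  deltas=[
    [[1, -0.0005, 0, 0.01, 0, 0, 0], [1, -0.0005, 0, 0.02, 0, 0, 0], [1, -0.0005, 0, 0.03, 0, 0, 0], [1, -0.0005, 0, 0.038, 0, 0, 0]],
  ],
)

```text
clock: 13.8
tool_pos: [0.5193, -0.001, 0.1471]
eef_rot: [0.784, -0.616, -0.044, 0.056]
contact_force: [1.3, 0.8, 5.9]
opening: 0.132
```

>>> play_rows(
  deltas=[
    [[1, 0, 0, 0.008, 0, 0, 0], [1, 0, 0, 0.015, 0, 0, 0], [1, 0, 0, 0.02, 0, 0, 0]],
  ],
)

```text
clock: 14.18
tool_pos: [0.5183, -0.0012, 0.1407]
eef_rot: [0.785, -0.616, -0.044, 0.056]
contact_force: [0.7, 0.3, 1.8]
opening: 0.134
```

```bash
python3 - <<'E'
from h import *
for s in (0,-.001): clip_pose(s,8.2)
print(get_state()['moment'])
E
```

```text
pos [ 0.5183 -0.0012  0.1407] target [ 0.5168 -0.0015  0.1369] mm 4.2 deg 0.09
row [-0.0001, 0.0032, 0.0135] [-0.0003, -0.0001, 0.0004] F [0.71 0.34 1.84] op 0.134 t 14.18
pos [ 0.5183 -0.0012  0.1407] target [ 0.5167 -0.0015  0.1359] mm 5.1 deg 0.09
row [-0.0001, 0.0032, 0.0168] [-0.0003, -0.0001, 0.0004] F [0.71 0.34 1.84] op 0.134 t 14.18
[ 0.03541122 -0.23832777  0.02613148]
```

>>> play_rows(
  deltas=[
    [[1, 0, 0.002, 0.005, 0, 0, 0], [1, 0, 0.003, 0.01, 0, 0, 0], [1, 0, 0.003, 0.013, 0, 0, 0], [1, 0, 0.003, 0.013, 0, 0, 0]],
  ],
)

```text
clock: 14.68
tool_pos: [0.5167, -0.0015, 0.1368]
eef_rot: [0.784, -0.616, -0.044, 0.056]
contact_force: [0.0, 0.3, -1.7]
opening: 0.125
```

>>> play_rows(
  deltas=[
    [[1, 0, 0, 0.003, 0, 0, 0], [1, 0, 0, 0.005, 0, 0, 0], [1, 0, 0, 0.005, 0, 0, 0]],
  ],
)

```text
clock: 15.05
tool_pos: [0.5168, -0.0016, 0.136]
eef_rot: [0.784, -0.616, -0.044, 0.056]
contact_force: [0.5, 0.4, 5.0]
opening: 0.136
```

```bash
python3 - <<'E'
from h import *
for s in (0,-.001): clip_pose(s,8.2)
a=save('wrist','w11.png');b=save('scene','s11.png')
cv2.imwrite('pics/c12.png',np.hstack([cv2.resize(a[165:285,215:335,::-1],(400,400),interpolation=cv2.INTER_CUBIC),cv2.resize(b[160:240,230:310,::-1],(400,400),interpolation=cv2.INTER_CUBIC)]))
E
```

```text
pos [ 0.5168 -0.0016  0.136 ] target [ 0.5168 -0.0015  0.1369] mm 0.9 deg 0.09
row [-0.0002, 0.0002, -0.003] [-0.0004, -0.0001, 0.0003] F [0.5  0.39 5.01] op 0.136 t 15.05
pos [ 0.5168 -0.0016  0.136 ] target [ 0.5167 -0.0015  0.1359] mm 0.1 deg 0.09
row [-0.0002, 0.0002, 0.0003] [-0.0004, -0.0001, 0.0003] F [0.5  0.39 5.01] op 0.136 t 15.05
```

View pics/c12.png

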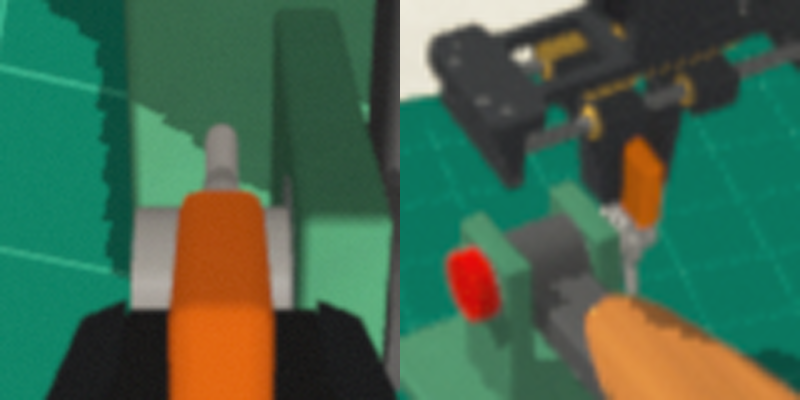

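>>> play_rows(
  deltas=[
    [[1, 0, 0, 0.003, 0, 0, 0], [1, 0, 0, 0.005, 0, 0, 0], [1, 0, 0, 0.005, 0, 0, 0]],
  ],
)

```text
clock: 15.52
tool_pos: [0.5169, -0.0015, 0.1357]
eef_rot: [0.784, -0.616, -0.043, 0.055]
contact_force: [-1.0, 1.1, 9.6]
opening: 0.132
```

>>> play_rows(
  deltas=[
    [[0.3, 0, 0, -0.001, 0, 0, 0], [0.1, 0, 0, -0.001, 0, 0, 0], [0.1, 0, 0, -0.001, 0, 0, 0], [0.1, 0, 0, -0.001, 0, 0, 0]],
  ],
)

```text
clock: 16.02
tool_pos: [0.5167, -0.0016, 0.1357]
eef_rot: [0.784, -0.616, -0.044, 0.056]
contact_force: [0.6, 0.1, -0.2]
opening: 0.445
```

>>> play_rows(
  deltas=[
    [[0.1, 0, 0, -0.02, 0, 0, 0], [0.1, 0, 0, -0.07, 0, 0, 0], [0.1, 0, 0, -0.15, 0, 0, 0], [0.1, 0, 0, -0.22, 0, 0, 0], [0.1, 0, 0, -0.25, 0, 0, 0]],
  ],
)

```text
clock: 16.65
tool_pos: [0.528, 0.0011, 0.2119]
eef_rot: [0.785, -0.616, -0.043, 0.055]
contact_force: [0.2, 0.2, -0.8]
opening: 0.447
```

```bash
python3 - <<'E'
from h import *
s=get_state();print(s['tool_pos'],s['opening'],s['contact_force'])
a=save('wrist','w12.png');b=save('scene','s12.png')
cv2.imwrite('pics/c13.png',np.hstack([cv2.resize(a[140:260,215:335,::-1],(400,400),interpolation=cv2.INTER_CUBIC),cv2.resize(b[170:240,230:300,::-1],(400,400),interpolation=cv2.INTER_CUBIC)]))
E
```

```text
[0.52795834 0.00105149 0.21191968] 0.44734421347383696 [ 0.15091056  0.18069627 -0.80813819]
```

View pics/c13.png

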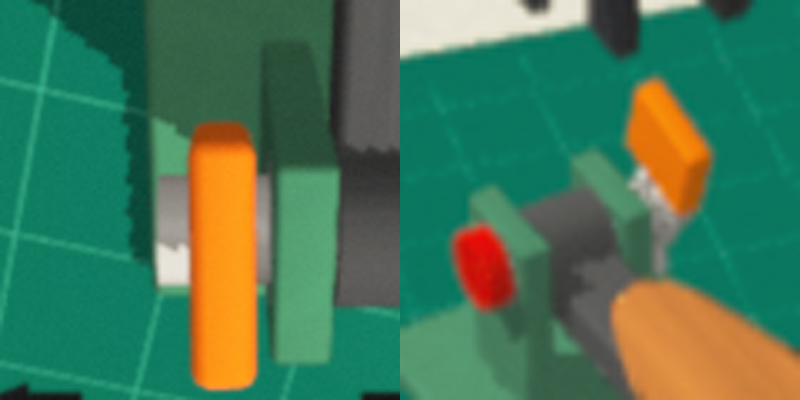

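View pics/w12.png

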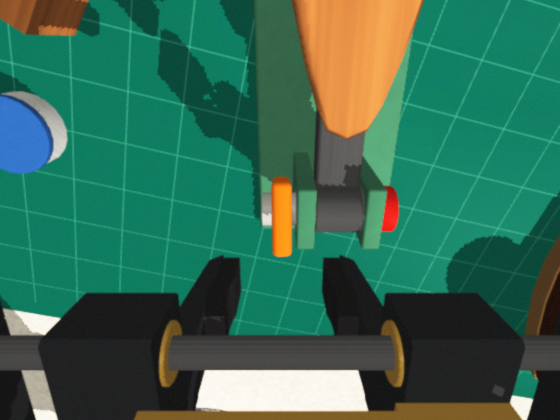

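```bash
python3 - <<'E'
from h import *
m=vision.camera_model('wrist')
t=np.radians(8.2)
for s in (0,.003,.006):
  P=[jw(x*np.cos(t)+(z+s)*np.sin(t),.045,.085-x*np.sin(t)+(z+s)*np.cos(t)) for x,z in ((.028,.067),(-.018,.067),(.028,.027))]
  print(s,proj(m,P).round(1).tolist())
a=cv2.imread('pics/w12.png');cv2.imwrite('pics/c14.png',cv2.resize(a[165:265,245:325],None,fx=6,fy=6,interpolation=cv2.INTER_CUBIC))
clip_pose(.12,40)
E
```

```text
0 [[281.5, 199.0], [281.3, 270.9], [281.4, 182.1]]
0.003 [[281.5, 200.5], [281.3, 273.3], [281.4, 183.2]]
0.006 [[281.5, 202.1], [281.4, 275.8], [281.4, 184.3]]
pos [0.5277 0.001  0.2112] target [0.6173 0.0229 0.2171] mm 92.4 deg 32.03
row [-0.0001, -0.3017, -0.0621] [-0.1779, -0.0002, 0.0002] F [-0.54 -0.76 -0.66] op 0.451 t 16.75
```

View pics/c14.png

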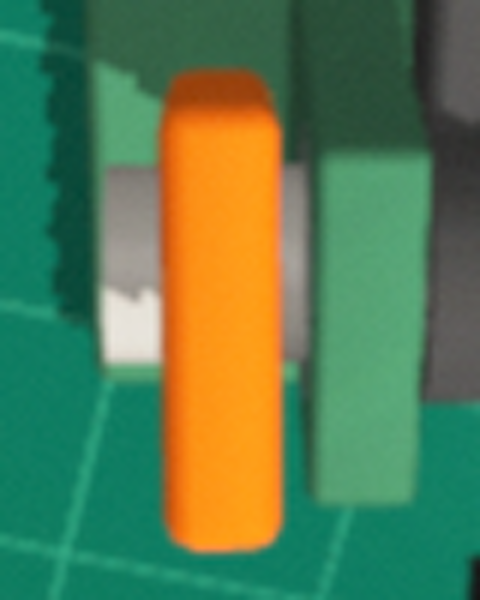

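>>> play_rows(
  deltas=[
    [[0.1, 0, -0.05, -0.03, -0.04, 0, 0], [0.1, 0, -0.14, -0.05, -0.09, 0, 0], [0.1, 0, -0.23, -0.062, -0.14, 0, 0], [0.1, 0, -0.3, -0.062, -0.178, 0, 0], [0.1, 0, -0.3017, -0.062, -0.178, 0, 0]],
  ],
)

```text
clock: 17.38
tool_pos: [0.6171, 0.0239, 0.2107]
eef_rot: [0.739, -0.579, -0.214, 0.271]
contact_force: [0.8, -0.1, -0.8]
opening: 0.453
```

>>> play_rows(
  deltas=[
    [[0.1, 0, 0, 0, 0, 0, 0], [0.1, 0, 0, 0, 0, 0, 0]],
  ],
)

```text
clock: 17.62
tool_pos: [0.6163, 0.0235, 0.2118]
eef_rot: [0.738, -0.579, -0.214, 0.271]
contact_force: [-0.8, 0.2, -0.1]
opening: 0.447
```

```bash
cat > v.py <<'E'
from h import *
import sys
m=vision.camera_model('wrist')
a=vision.snapshot('wrist')[:,:,::-1].copy(); b=a.copy()
t=np.radians(8)
def w(x,y,z,s): return jw(x*np.cos(t)+(z+s)*np.sin(t),.045+y,.085-x*np.sin(t)+(z+s)*np.cos(t))
for s,col in ((0,(255,0,255)),(.006,(255,255,0))):
  for x,y,z in ((.028,.006,.067),(-.018,.006,.067),(.028,.006,.027),(.028,-.006,.067),(-.018,-.006,.067),(.028,-.006,.027)):
    u=proj(m,w(x,y,z,s))[0]; cv2.circle(b,tuple(np.round(u).astype(int)),1,col,-1)
u=proj(m,jw(0,.045,.085))[0].astype(int)
y0=max(0,u[1]-60);x0=u[0]-50
c=np.hstack([cv2.resize(i[y0:y0+120,x0:x0+100],(400,480),interpolation=cv2.INTER_CUBIC) for i in (a,b)])
cv2.imwrite('pics/'+sys.argv[1],c); cv2.imwrite('pics/full_'+sys.argv[1],a)
s=get_state(); print(s['clock'],s['tool_pos'])
E
python3 v.py v1.png
```

```text
17.675 [0.61654442 0.02350737 0.21233181]
```

View pics/v1.png

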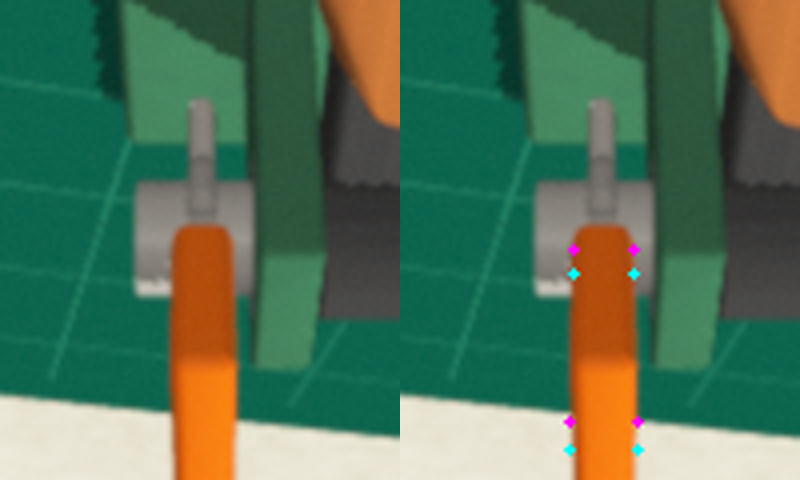

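```bash
python3 - <<'E'
from h import *
from scipy.optimize import least_squares
m=vision.camera_model('wrist')
u=proj(m,jw(0,.045,.085))[0].astype(int); y0=max(0,u[1]-60)
def w(x,z,t,s): return jw(x*np.cos(t)+(z+s)*np.sin(t),.045,.085-x*np.sin(t)+(z+s)*np.cos(t))
V=lambda v:v/4-.4+y0
print('u',u,'pin axis edges',[(proj(m,jw(.013*np.cos(a),.055,.085+.013*np.sin(a)))[0][1]-y0+.4)*4 for a in np.linspace(0,6.28,25)][::3])
f=lambda p:[proj(m,w(.028,.067,*p))[0][1]-V(358),proj(m,w(.028,.027,*p))[0][1]-V(225),proj(m,w(.020,-.0275,*p))[0][1]-V(97)]
o=least_squares(f,[.2,0]);print(np.degrees(o.x[0]),o.x[1],o.fun)
o=least_squares(lambda p:f(p)[:2],[.2,0]);print(np.degrees(o.x[0]),o.x[1],o.fun)
E
```

```text
u [282 194] pin axis edges [np.float64(212.26964950568126), np.float64(257.36532508909295), np.float64(294.54651940875635), np.float64(301.2756164039115), np.float64(275.97730504232436), np.float64(234.15394984474935), np.float64(198.09728807299788), np.float64(188.04573703409798), np.float64(212.11274786367025)]
17.029511325904757 -0.001262244580280953 [ 0.81494605 -1.45633817  0.55710716]
21.327497184747894 0.005719238184696899 [3.69482223e-13 3.15480975e-12]
```

```bash
python3 - <<'E'
from h import *
for n in ('scene','top'):
  a=vision.snapshot(n)[:,:,::-1].copy();cv2.imwrite(f'pics/f_{n}.png',a)
  m=vision.camera_model(n);u=proj(m,jw(0,.045,.1))[0].astype(int);print(n,u)
  x0,y0=u[0]-25,u[1]-30
  cv2.imwrite(f'pics/g_{n}.png',cv2.resize(a[y0:y0+50,x0:x0+50],(550,550),interpolation=cv2.INTER_CUBIC)); print(x0,y0)
E
```

```text
scene [273 201]
248 171
top [273 210]
248 180
```

View pics/g_scene.png

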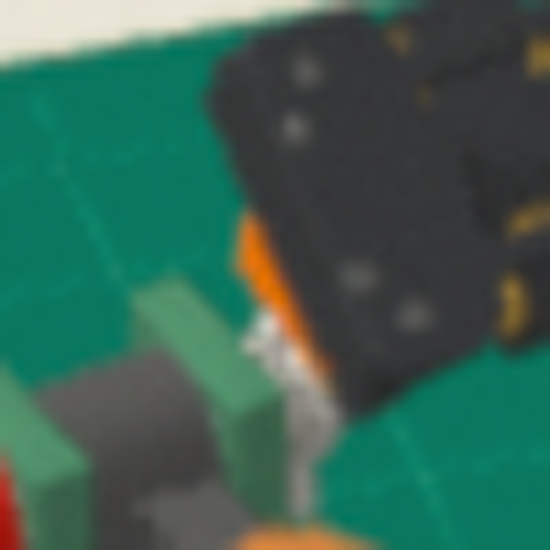

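View pics/g_top.png

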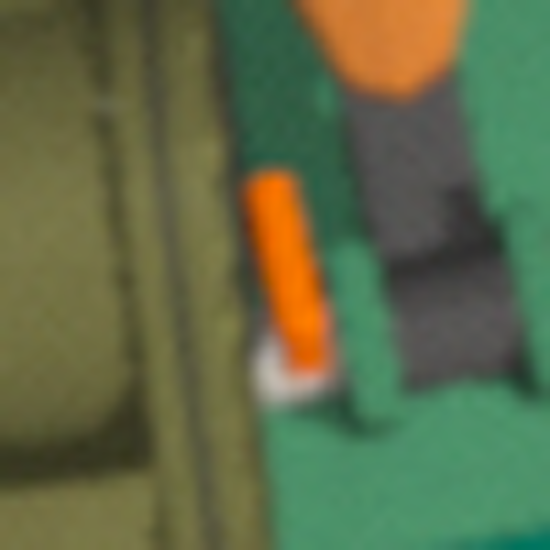

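```bash
cat >> h.py <<'E'
def side(pos,lean):
    s=get_state(); R0=R.from_quat(s['eef_rot']); y=J[2]
    Rt=R.from_matrix(np.array([[np.cos(y),np.sin(y),0],[np.sin(y),-np.cos(y),0],[0,0,-1.]]))
    ax=np.array([np.cos(y),np.sin(y),0]); Rt=R.from_rotvec(-ax*np.radians(lean))*Rt
    d=R0.inv().apply(np.array(pos)-s['tool_pos']); w=(R0.inv()*Rt).as_rotvec()
    print('side',np.round(d/.3,4).tolist(),np.round(w/np.pi,4).tolist(),np.degrees(np.linalg.norm(w)).round(1),'q',np.round(s['q'],2).tolist(),'zdir',Rt.apply([0,0,1]).round(2))
E
python3 - <<'E'
from h import *
rows(jw(.02,.11,.28),np.degrees(J[2])-90,0)
side(jw(.0,.12,.25),0); side(jw(0,.115,.20),35)
E
```

```text
pos [0.6169 0.0236 0.2125] target [0.5137 0.0646 0.28  ] mm 130.0 deg 40.3
row [-0.215, 0.3756, 0.0237] [0.2239, 0.0, 0.0007] F [ 0.55 -0.16 -0.04] op 0.453 t 17.77
side [-0.2483, 0.3617, 0.143] [0.1751, 0.1752, -0.4767] 96.7 q [-0.17, 1.11, 0.06, 0.93, 0.02, 1.8, -1.45] zdir [ 0.  0. -1.]
side [-0.2315, 0.254, 0.2702] [0.0229, 0.3053, -0.3954] 90.0 q [-0.17, 1.11, 0.06, 0.93, 0.02, 1.8, -1.45] zdir [ 0.14 -0.56 -0.82]
```

>>> play_rows(
  deltas=[
    [[0.1, 0, 0.02, -0.05, 0.04, 0, 0], [0.1, -0.06, 0.12, -0.09, 0.09, 0, 0], [0.1, -0.2, 0.24, -0.06, 0.14, 0, 0], [0.1, -0.38, 0.34, 0, 0.19, 0, 0], [0.1, -0.55, 0.376, 0.024, 0.224, 0, 0]],
  ],
)

```text
clock: 18.4
tool_pos: [0.4865, 0.1621, 0.2825]
eef_rot: [0.786, -0.618, 0.001, -0.003]
contact_force: [1.8, 0.8, 0.4]
opening: 0.452
```

>>> play_rows(
  deltas=[
    [[0.1, -0.03, 0, 0, 0, 0, 0], [0.1, -0.03, 0, 0, 0, 0, 0]],
  ],
)

```text
clock: 18.65
tool_pos: [0.4848, 0.1711, 0.2838]
eef_rot: [0.787, -0.617, 0.002, -0.004]
contact_force: [0.6, -1.1, 0.4]
opening: 0.45
```

```bash
python3 - <<'E'
from h import *
print(get_state()['tool_pos'],get_state()['clock'])
m=vision.camera_model('wrist'); import pickle; pickle.dump(m,open('w13.pkl','wb'))
print(proj(m,jw(0,.045,.085)))
save('wrist','w13.png')
for n in ('scene','top'):
  a=vision.snapshot(n)[:,:,::-1].copy()
  x0,y0=248,171 if n=='scene' else 180
  cv2.imwrite(f'pics/h_{n}.png',cv2.resize(a[y0-5:y0+45,x0:x0+50],(550,550),interpolation=cv2.INTER_CUBIC))
E
```

```text
[0.48476548 0.17106204 0.28377807] 18.65
[[457.9037617  203.05526681]]
```

View pics/h_scene.png

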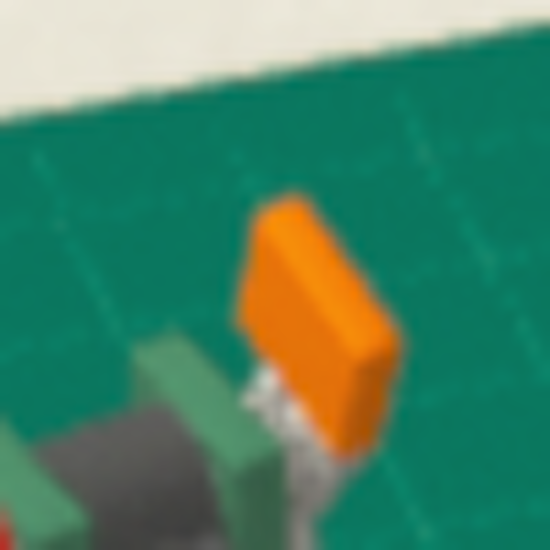

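View pics/h_top.png

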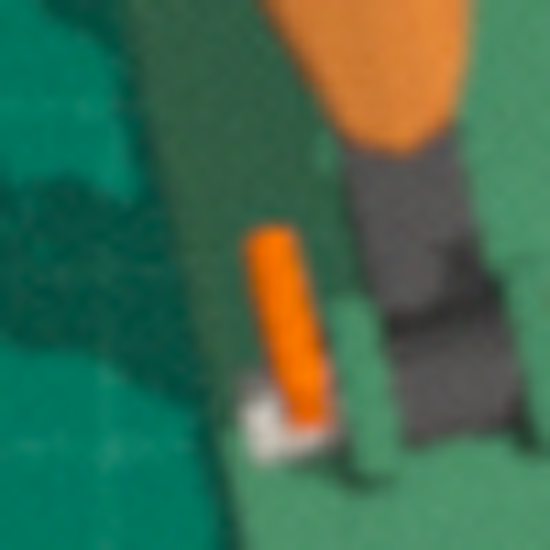

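View pics/w13.png

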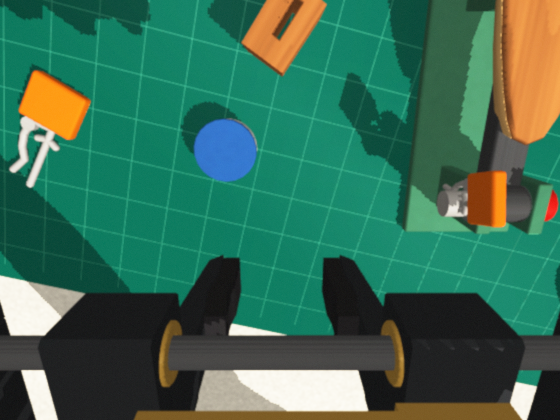

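```bash
cat > f5.py <<'E'
from h import *
import pickle
from scipy.optimize import least_squares
m=vision.camera_model('scene')
S=lambda q:np.array([(248+u/11-.45,166+v/11-.45) for u,v in q])
ch=S([(180,330),(133,350),(283,458),(232,475)]); chP=np.array([jw(x,y,.106) for x,y in ((-.025,.032),(-.025,.018),(.025,.032),(.025,.018))])
off=(ch-proj(m,chP)); print('cheek off px',off.round(1).tolist()); off=off.mean(0)
pts=[(-.018,-.006,.067),(-.018,.006,.067),(.028,-.006,.067),(.028,.006,.067),(.028,-.006,.027),(-.018,-.006,.027)]
U=S([(256,210),(303,198),(347,347),(404,343),(345,464),(236,322)])-off
def w(p):
  t,s,y=p
  return np.array([jw(a*np.cos(t)+(z+s)*np.sin(t),y+b,.085-a*np.sin(t)+(z+s)*np.cos(t)) for a,b,z in pts])
o=least_squares(lambda p:(proj(m,w(p))-U).ravel(),[.2,0,.044]);print(np.degrees(o.x[0]),o.x[1:],o.fun.reshape(-1,2).round(1).tolist())
a=cv2.imread('pics/w13.png');cv2.imwrite('pics/c15.png',cv2.resize(a[150:240,400:560],None,fx=5,fy=5,interpolation=cv2.INTER_CUBIC))
E
python3 f5.py
```

```text
cheek off px [[-0.1, 0.0], [0.5, 0.0], [-1.0, 0.9], [-0.6, 0.5]]
13.042198688423857 [-0.00172031  0.04526489] [[-0.2, -0.2], [-0.2, -0.6], [1.1, 0.5], [0.2, -0.7], [-0.7, 0.6], [-0.1, 0.5]]
```

View pics/c15.png

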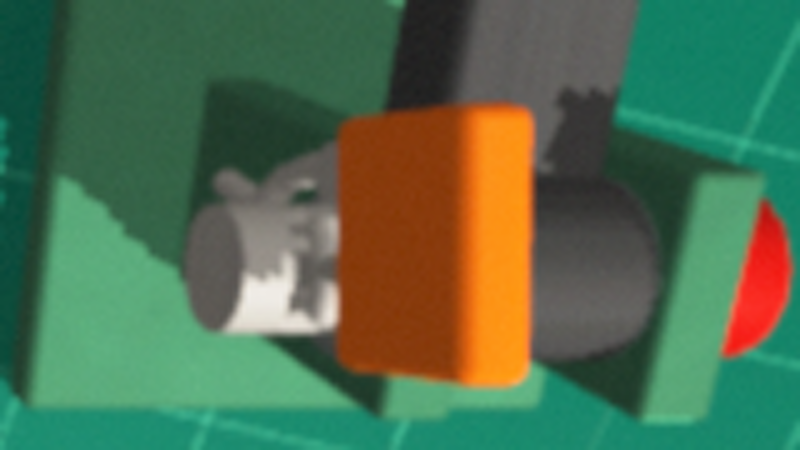

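```bash
python3 -c "
from plant import r,get_state
print(get_state()['clock'],get_state()['contact_force']); print(r.finish_job())"
```

```text
18.8 [-0.33672053  0.09618371  0.45020528]
the job is handed in; nothing more can be done
None
```

The pin is home and the clip is on, and I handed the job in at 18.8 s with the gripper clear of everything.

**Pin:** I pushed it in by its red head at about 4 N until it stopped moving (about 7.5 N against the stop). The wrist picture puts the shank's end where it should be when home, to about 0.3 mm.

**Clip:** I took it from the stand and saw the hole rolled about 35°. The leg went in at that tilt without resistance. I then swung the shank to about 8° and pressed the clip down. The push rose to about 6 N, fell away as the sprung leg passed the shank, and met a hard stop at 9.6 N.

**Last checks:**
- **Height:** the scene camera fit puts the clip 1.7 mm below home, which is zero within its error. The wrist view fitted at −1.3 mm using three points, but a weaker two-point fit of it gave +5.7 mm. I trusted the first two together with the hard stop I felt.
- **Closing:** the sprung leg looks closed round the shank in the last wrist picture, but I could not get a true side view of it.
- **Roll:** after release the clip leaned from 8° to about 13–17°, so the shank may have rolled a little.
- **Other things:** the tin and stand look undisturbed. I did not measure the boot or swatch book, but the arm stayed clear of both.

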